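Load a tub with feed plugs and close it

ROBOT

A 7-joint arm with a two-finger parallel gripper is mounted at the origin on the work surface. World frame = base frame: x ahead of the robot, y to its left, z up, the work surface at z = 0. Lengths are in mm, angles in rad, forces in N, time in s.
With the tool pointing down it reaches from about 350 to 900 mm from the base axis. Payload 7.2 kg.
Tool frame: the origin (TCP) lies at the very end of the fingers, on their centre line; the grasp point (between the pads) lies 19 mm behind it; z points along the fingers, y is the line along which they close (so a half turn about z gives the same grasp; the last joint's range is limited). The gripper opens to 88 mm and grips with 3 to 60 N. Pads are 20 mm wide; open, the fingers measure 115 mm over their backs; the gripper's body (75 mm by 178 mm) begins 61 mm behind the grasp point.
Start: joints at [-1.332, 0.411, -0.013, 1.596, 0.006, 1.134, -0.082], TCP at [188.766, 595.817, 195.153] pointing down, gripper open.
Joint ranges: [-2.95, 2.95], [-0.29, 1.99], [-1.47, 1.44], [0.14, 2.54], [-1.03, 4.17], [0.13, 1.85], [-2.86, 2.86]. Speed limits (rad/s): [2.39, 2.39, 3.01, 3.01, 3.14, 3.14, 3.14].

INTERFACE

Orientations are given as a unit quaternion [x, y, z, w].
In Python, from rig import bot gives the robot as it stands.
- The arm moves only by the tool servo_tool, never from a script. Its argument "commands" is a list of rows, each a list of 7 numbers: the shift along the tool's x, y, z each as a share of 0.08 m, from -1 to 1, then the turn, a rotation vector about the tool's x, y, z each as a share of 180 degrees, from -1 to 1, then the closure, from -1 (fully open) to 1 (shut). A call has 1 to 8 rows; each row shifts and turns the commanded pose from where the row before left it, along the tool's axes as they then stand; what a row does not reach is not made up. A row lasts 1/12 s, in which the tool goes at most 41.7 mm and 7.16 degrees, less where a joint would pass 70% of its speed; a pose out of reach is approached as far as the arm can. A call with a number of a shift or a turn outside -1 to 1 is refused whole. A call with a gripper value outside its range is refused whole. The fingers move at their own pace and stop on an object; "force" is the grip in N (left out, the last holds). Time passes only in rows, so rows that do not move let the fingers close. It gives the time, the measured TCP pose, the force, the opening and the grip force at its end, in the units of the state.
- bot.read_state(): the state, without advancing time (a new reading comes with each control period).
- bot.snapshot(name): name is "scene" or "top"; returns the picture (480x640x3 uint8, blue, green, red); there is no depth.
- bot.camera_params(name): a dict with "camera_matrix" (3x3 intrinsics, pixels), "rvec" (rotation vector, rad) and "tvec" (3), from world to camera coordinates, as OpenCV has them. Camera axes: x right, y down, z forward; pixel columns grow to the right and rows downward; lengths in mm; the calibration is good to about 2 mm. A picture is of the moment at which its call begins. camera_params takes no time and is no camera call.
- bot.sign_off(): hands the job in; it is judged then, once.
The state is a dict: "t": time; "qpos": joint angles; "qvel": joint speeds; "joint_efforts": joint torques, N m; "tcp_pos": TCP position; "ee_rot": TCP orientation; "force": force on the tool from outside, world axes, zero at the start; "ft_torque": the same for the moment, N m; "grip_width": opening from 0.0 (shut) to 1.0 (fully open); "grip_force": force on a finger pad.
Only numpy, scipy, OpenCV 4.12 (cv2) and the standard library are available. Lean on these libraries where they do the work, as an engineer would, in place of code of your own. Each camera call takes 0.05 s, during which the arm holds its last target. There are 200 camera calls.

TASK

Take the blue hand scoop by its handle, scoop plugs out of the steel trough and tip at least three of the four into the white tub, without spilling any and without touching a plug with the fingers. Then stand the scoop back upright on its black mat, let go of it, and push the tub's green lid fully shut. Leave the amber jar and the green can where they are.

Things in the scene. Friction and masses are not known exactly. Their poses are not given: they have to be found in the camera images.
- scoop: Loose blue hand scoop, 90 mm long (x), 112 mm wide (y), 0.2 kg, at first standing on the mat. Origin: centre of its underside; x points to the open front lip (at +45 mm), z up. Floor 3 mm thick; back wall 47 mm high; side walls 3 mm thick, 47 mm high back from x = +17 mm, 25 mm high ahead of it.
- scoop_grip (a point): Centre of the scoop's handle: a bar along x, 85 mm long, 22 mm wide (y), 26 mm high (z), above the scoop, carried by a post at its back end. This point is 97 mm above the scoop's underside and 5 mm behind its middle; same axes.
- trough: Fixed grey steel trough, 238 x 140 x 50 mm (x, y, z), open above, walls 4 mm. Origin: centre of its underside; floor top at z = 4 mm; +x points roughly at the robot. The -x end is upright inside at x = -115 mm; floor level to x = +88 mm, where the other end slopes up at 60 degrees to z = 50 mm at x = +115 mm. The plugs stand in the +x half; the scoop fits in behind them.
- plug0: One of four loose chunky tan pressed feed plugs: a cylinder 32 mm in diameter and 30 mm high with bevelled ends (flat 12 mm across, bevel 6 mm high), about 30 g, standing on end in the trough. Origin: its centre; z is its own axis.
- plug1: One of four loose chunky tan pressed feed plugs: a cylinder 32 mm in diameter and 30 mm high with bevelled ends (flat 12 mm across, bevel 6 mm high), about 30 g, standing on end in the trough. Origin: its centre; z is its own axis.
- plug2: One of four loose chunky tan pressed feed plugs: a cylinder 32 mm in diameter and 30 mm high with bevelled ends (flat 12 mm across, bevel 6 mm high), about 30 g, standing on end in the trough. Origin: its centre; z is its own axis.
- plug3: One of four loose chunky tan pressed feed plugs: a cylinder 32 mm in diameter and 30 mm high with bevelled ends (flat 12 mm across, bevel 6 mm high), about 30 g, standing on end in the trough. Origin: its centre; z is its own axis.
- scoop_bowl (a point): Middle of the inside of the scoop, 20 mm above its underside.
- tub_middle (a point): Point on the tub's upright axis, 20 mm above its underside.
- tub: Fixed white plastic tub, open above, 160 mm (x) by 160 mm (y) by 85 mm high, walls and floor 4 mm. Origin: centre of its underside, x points towards the hinged rim.
- tub_lid (a joint): Angle of the green lid on the tub, hinged along the rim at the tub's x = +80 mm: 0 = fully shut, about 1.57 = upright; it starts open at 1.5 to 1.8 rad (end stop 1.9). A stiff hinge: the lid stays where it is left and takes a newton or two at its edge to move.
- tub_lid_hinge (a point): Middle of the lid's hinge line (which runs along y), at the tub's x = +80 mm and z = 85 mm. The axes turn with the lid: the plate runs 160 mm to its own -x, is 160 mm wide and 8 mm thick (z = 0 to 8 mm). On its outer face (+z) a white knob stands about 45 mm proud, 30 mm from the free edge, mid-width.
- tub_lid_edge (a point): Middle of the lid's free edge, 160 mm from the hinge line.
- mat: Fixed black rubber mat, 150 mm square, 4 mm thick, where the scoop belongs. Origin: centre of its underside.
- jar: Bystander: amber jar, 68 mm across, 90 mm high, beyond the work. Origin: centre of its underside.
- can: Bystander: green can, 72 mm across, 100 mm high, beyond the work. Origin: centre of its underside.

How it is judged:
By the outcome, as a careful person would: the job done as asked, in the order asked, and still so for the second after the job is handed in, with the robot touching nothing.
It also fails if it takes over 72 s, if anything falls off the work surface, if the arm or the gripper's body presses on something with over 40 N, if the wrist force passes 120 N, or if a joint passes its speed limit or range.

## Working session

There is one attempt and no reset: what is moved stays moved. The work goes in short steps, Python scripts to look and compute and a tool call to move; the robot and the scene stay as the last step left them, time stands still between calls to the robot, and variables do not carry over. Pictures are saved under pics/ and viewed, at most 10 in all, crops included, and the job is handed in when it is done.

Besides the shell and the picture viewer there is one more tool, called after "Call:" as name([rows], argument=value, ...), one row to a line, values as JSON. servo_tool: Moves the arm, as the interface text tells. Shift numbers are shares of 0.08 m and turn numbers shares of 180 degrees, none past 1 either way. Its arguments: {"type":"object","properties":{"commands":{"type":"array","items":{"type":"array","items":{"type":"number"}}},"force":{"type":"number"}},"required":["commands"]}

```bash
ls; mkdir -p pics; python3 - <<'E'
from rig import bot
import cv2
for n in("scene","top"):
    cv2.imwrite(f"pics/{n}0.png",bot.snapshot(n)); p=bot.camera_params(n); print(n,p)
s=bot.read_state(); print(s)
E
```

```text
pics
scene {'camera_matrix': array([[583.48797044,   0.        , 318.62529535],
       [  0.        , 583.48797044, 243.02679993],
       [  0.        ,   0.        ,   1.        ]]), 'rvec': array([ 0.75657361,  2.58904991, -1.0934639 ]), 'tvec': array([ 494.24530789, -153.95623645, 1276.49009728])}
top {'camera_matrix': array([[585.96218387,   0.        , 318.59479879],
       [  0.        , 585.96218387, 244.31088432],
       [  0.        ,   0.        ,   1.        ]]), 'rvec': array([ 2.09988067, -2.14979551,  0.21180529]), 'tvec': array([  5.18238937, 595.13394624, 988.49809812])}
{'t': 0.1, 'qpos': array([-1.33220921,  0.41179976, -0.01272844,  1.59694778,  0.0056106 ,
        1.13430186, -0.08217298]), 'qvel': array([ 0.00175196, -0.00149859,  0.00036775, -0.00128671, -0.00115651,
       -0.00075791, -0.00052841]), 'joint_efforts': array([ 3.08382878e-03, -5.89099967e+01,  6.43783528e-01, -2.91709006e+01,
       -5.38234063e-02,  1.45440584e-02,  4.93749724e-05]), 'tcp_pos': array([188.63334368, 595.33969883, 194.41081793]), 'ee_rot': array([ 1.52757738e-01,  9.88263411e-01, -7.08202766e-04, -5.72131283e-05]), 'force': array([ 0.52452736,  0.00960118, -0.04623349]), 'ft_torque': array([-0.03986445, -0.01520754, -0.01117931]), 'grip_force': 0.0, 'grip_width': 0.99987258080125}
```

View pics/scene0.png

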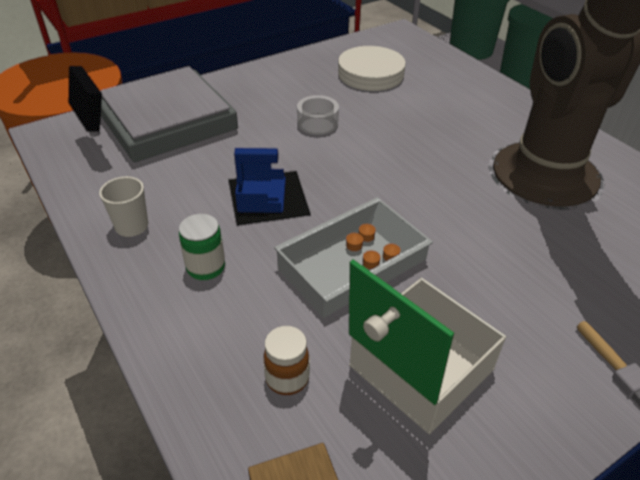

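View pics/top0.png

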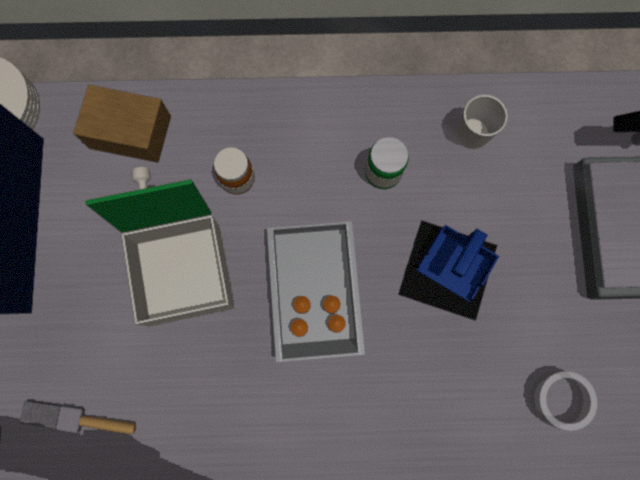

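The scene picture shows the scoop on its mat (about 260,185), the trough (355,255), the tub with its lid open (425,345), the jar (287,360) and the can (202,245). In the top picture the scoop is at (460,262), the trough at (315,290), the tub at (178,270) and the plugs around (318,315). I'll crop those closer for measurement.

```bash
python3 - <<'E'
import cv2
im=cv2.imread("pics/top0.png")
cv2.imwrite("pics/c1.png",cv2.resize(im[170:370,80:280],None,fx=3,fy=3,interpolation=2))
cv2.imwrite("pics/c2.png",cv2.resize(im[210:370,255:515],None,fx=3,fy=3,interpolation=2))
E
```

```text
(no output)
```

View pics/c1.png

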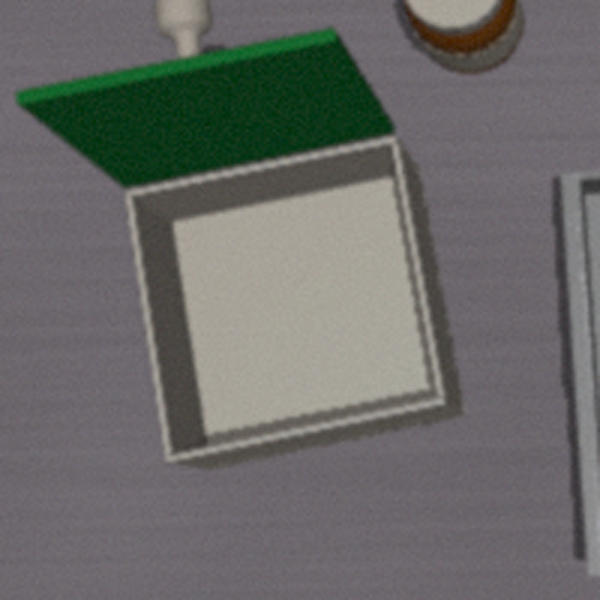

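View pics/c2.png

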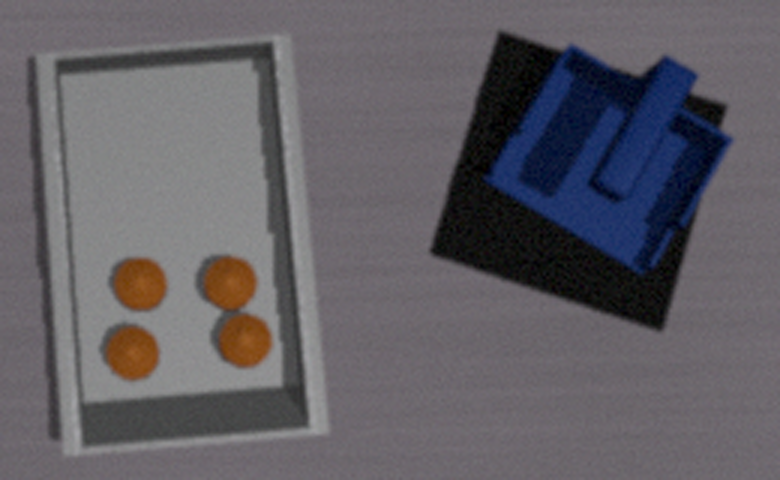

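The crops give me the tub rim, the lid's free edge, the trough rim, the four plugs, the mat, and the scoop's back wall and handle. The scoop's open lip faces lower left.

```bash
cat > h.py <<'E'
import numpy as np, cv2
from scipy.optimize import least_squares
from scipy.spatial.transform import Rotation as R
from rig import bot
def cam(n="top"):
    p=bot.camera_params(n); return p["camera_matrix"],np.array(p["rvec"]).ravel(),np.array(p["tvec"]).ravel()
def proj(P,n="top"):
    K,r,t=cam(n); return cv2.projectPoints(np.float64(P).reshape(-1,1,3),r,t,K,None)[0].reshape(-1,2)
def onz(uv,z,n="top"):
    K,r,t=cam(n); M=cv2.Rodrigues(r)[0]; o=-M.T@t
    d=(M.T@np.linalg.inv(K)@np.c_[np.atleast_2d(uv),np.ones(len(np.atleast_2d(uv)))].T).T
    return o+d*((z-o[2])/d[:,2])[:,None]
def fit(model,uv,z0,x0,n="top"):
    m=np.float64(model); f=lambda q:(proj(R.from_euler('z',q[2]).apply(m)+[q[0],q[1],z0],n)-uv).ravel()
    s=least_squares(f,x0); return s.x,np.abs(s.fun).max()
E
python3 - <<'E'
from h import *
a=lambda L:np.array(L)/3+[80,170]
b=lambda L:np.array(L)/3+[255,210]
K,r,t=cam();M=cv2.Rodrigues(r)[0];print("cam",-M.T@t)
np.set_printoptions(suppress=True,precision=1)
tub=a([[128,193],[398,138],[443,402],[170,460]]); print("tub",onz(tub,85))
tr=b([[33,55],[290,38],[328,434],[65,455]]);print("trough",onz(tr,50))
pl=b([[139,284],[229,283],[244,341],[131,352]]);print("plugs",onz(pl,22))
mat=b([[500,32],[726,104],[663,330],[431,253]]);print("mat",onz(mat,4))
print("scoop back",onz(b([[572,45],[731,137]]),51)); print("handle back top",onz(b([[664,57],[696,76]]),114),"front",onz(b([[632,200],[592,188]]),114)); print("lip",onz(b([[486,180],[645,275]]),7))
print("lid edge", onz(a([[18,97],[333,33]]),245))
E
```

```text
cam [ 397.12343336    1.9557799  1083.34155035]
tub [[615.1 331.4  85. ]
 [644.4 175.6  85. ]
 [489.9 148.5  85. ]
 [460.9 301.8  85. ]]
trough [[628.   85.3  50. ]
 [634.9 -69.7  50. ]
 [399.8 -83.5  50. ]
 [391.5  68.6  50. ]]
plugs [[491.4  24.7  22. ]
 [490.7 -29.5  22. ]
 [455.8 -37.6  22. ]
 [450.9  30.3  22. ]]
mat [[ 646.4 -205.5    4. ]
 [ 596.9 -344.5    4. ]
 [ 457.4 -294.4    4. ]
 [ 507.8 -155.     4. ]]
scoop back [[ 626.5 -239.4   51. ]
 [ 568.1 -330.8   51. ]]
handle back top [[ 604.4 -276.3  114. ]
 [ 593.  -293.6  114. ]] front [[ 523.5 -252.4  114. ]
 [ 530.7 -230.5  114. ]]
lip [[ 552.  -190.8    7. ]
 [ 490.9 -285.1    7. ]]
lid edge [[629.7 334.4 245. ]
 [659.  180.5 245. ]]
```

Call:
servo_tool([
  [-0.3,-0.36,0,0,0,0.005,0],
  [-0.3,-0.36,0,0,0,0.005,0],
  [-0.3,-0.36,0,0,0,0.005,0],
  [-0.3,-0.36,0,0,0,0.005,0],
  [-0.3,-0.36,0,0,0,0.005,0],
  [-0.3,-0.36,0,0,0,0.005,0],
  [-0.3,-0.36,0,0,0,0.005,0],
  [-0.3,-0.36,0,0,0,0.005,0],
])

```text
t: 0.77
tcp_pos: [286.9, 310.6, 194.9]
ee_rot: [0.215, 0.977, -0.0, -0.0]
force: [0.5, -0.5, 0.5]
grip_width: 0.501
grip_force: 0.0
```

```bash
cat >> h.py <<'E'
import json,os
def log():
    s=bot.read_state(); d=json.load(open("st.json")) if os.path.exists("st.json") else []
    d.append([list(map(float,s["qpos"])),list(map(float,s["tcp_pos"])),list(map(float,s["ee_rot"]))]); json.dump(d,open("st.json","w")); return s
def pose(p,M):
    T=np.eye(4);T[:3,:3]=M;T[:3,3]=p;return T
def twist(T,T2,n,dec=4):
    """constant row taking T to T2 in n rows, rounded; returns row and simulated poses"""
    from scipy.linalg import logm,expm
    D=np.linalg.inv(T)@T2; E=expm(np.real(logm(D))/n)
    row=np.r_[E[:3,3]/80,R.from_matrix(E[:3,:3]).as_rotvec()/np.pi].round(dec)
    S=pose(row[:3]*80,R.from_rotvec(row[3:]*np.pi).as_matrix()); P=[T]
    for _ in range(n): P.append(P[-1]@S)
    return row,P
def cur():
    s=bot.read_state(); return pose(s["tcp_pos"],R.from_quat(s["ee_rot"]).as_matrix())
def plan(T,T2,n):
    row,P=twist(T,T2,n); print("x%d"%n,row.tolist(),"mm/row %.1f deg/row %.2f"%(80*np.linalg.norm(row[:3]),180*np.linalg.norm(row[3:])),"mid",P[n//2][:3,3].round(),"end",P[-1][:3,3].round(1)); return P[-1]
E
python3 - <<'E'
import json
s0=[[-1.33220921,0.41179976,-0.01272844,1.59694778,0.0056106,1.13430186,-0.08217298],[188.63334368,595.33969883,194.41081793],[1.52757738e-01,9.88263411e-01,-7.08202766e-04,-5.72131283e-05]]
json.dump([s0],open("st.json","w"))
from h import *
s=log();print(s["t"],s["qpos"].round(3),s["tcp_pos"],R.from_quat(s["ee_rot"]).as_matrix().round(3), s["grip_width"])
E
```

```text
0.7667 [-1.046  0.058  0.112  2.06  -0.008  1.024  0.207] [286.88743379 310.57975704 194.91498326] [[-0.908  0.42  -0.   ]
 [ 0.42   0.908 -0.   ]
 [ 0.    -0.    -1.   ]] 0.5005169595945964
```

```bash
cat >> h.py <<'E'
SG=[-1,1,-1,1,-1,1,-1]
def fk(q,o):
    h,L1,a1,L2,a2,L3,a3,lat=o
    M=np.eye(3);p=np.array([0,0,h])
    rz=lambda a:R.from_euler('z',a).as_matrix(); ry=lambda a:R.from_euler('y',a).as_matrix()
    M=rz(-q[0])@ry(q[1]); p=p+M@[0,lat,0]; M=M@rz(-q[2]); p=p+M@[a1,0,L1]; M=M@ry(q[3]); p=p+M@[a2,0,0]; M=M@rz(-q[4]); p=p+M@[0,0,L2]; M=M@ry(q[5])@rz(-q[6]); p=p+M@[0,0,L3]+M@[a3,0,0]
    return p,M
E
cat > fitfk.py <<'E'
from h import *
d=json.load(open("st.json"))
for q,p,r in d:
    print((R.from_matrix(fk(q,np.zeros(8))[1]).inv()*R.from_quat(r)).as_rotvec().round(3))
f=lambda o:np.r_[np.concatenate([fk(q,o)[0]-p for q,p,r in d]),(o-[300,400,0,400,0,200,0,0])*0.01]
s=least_squares(f,[300,400,0,400,0,200,0,0]); print(s.x.round(1),s.fun.round(1)); json.dump(list(s.x),open("fk.json","w"))
E
python3 fitfk.py
```

```text
[ 0.    -0.     1.571]
[ 0.    -0.     1.571]
[247.5 515.2   3.7 486.6  72.4 251.8  -3.8 -48.6] [-0.  -0.   0.   0.   0.   0.  -0.5  1.2  0.   0.9  0.7  0.5 -0.  -0.5]
```

```bash
cat >> h.py <<'E'
LO=np.array([-2.95,-.29,-1.47,.14,-1.03,.13,-2.86]);HI=np.array([2.95,1.99,1.44,2.54,4.17,1.85,2.86])
def ik(T,q0,o):
    def f(q):
        p,M=fk(q,o); return np.r_[(p-T[:3,3])/10,20*(R.from_matrix(M@R.from_euler('z',np.pi/2).as_matrix()).inv()*R.from_matrix(T[:3,:3])).as_rotvec(),0.05*(q-q0)]
    s=least_squares(f,np.clip(q0,LO+.01,HI-.01),bounds=(LO,HI)); return s.x,np.abs(s.fun[:6]).max()
def scoopT(c,yaw,tilt,B=0):
    """tool pose for scoop origin c (world), d yaw, lip-down tilt (deg)"""
    S=R.from_euler('ZY',[yaw,tilt],degrees=True).as_matrix()
    M=S@np.diag([-1,1,-1]) if B else S@np.diag([1,-1,-1])
    return pose(np.array(c)+S@[-5,0,78],M)
def gripT(g,yaw,tilt,B=0):
    S=R.from_euler('ZY',[yaw,tilt],degrees=True).as_matrix()
    return scoopT(np.array(g)-S@[-5,0,97],yaw,tilt,B)
E
cat > sim.py <<'E'
from h import *
o=json.load(open("fk.json")); s=bot.read_state(); np.set_printoptions(suppress=True,precision=2)
def lerp(a,b,n): return [np.array(a)+(np.array(b)-a)*k/n for k in range(1,n+1)]
for B in (0,1):
  for py in (184,225,270):
    q=s["qpos"]; print("B",B,"pour yaw",py)
    w=[(563,-264,200,148,0),(563,-264,101,148,0),(563,-264,200,148,0),(573,4,200,183.7,0),(573,4,101,183.7,0),(505,0,101,183.7,0),(500,0,200,183.7,-20)]
    y=np.radians(py); d=np.array([np.cos(y),np.sin(y)]); c=np.array([545,238])
    g=lambda off,z,t:(*(c+d*off),z,py,t)
    w+=[g(0,250,-15),g(40,220,10),g(70,190,40),g(85,170,60),g(97,160,75)]
    for a,b in zip([w[0]]+w,w):
        for v in lerp(a,b,4): q,e=ik(gripT(v[:3],v[3],v[4],B),q,o)
        print(b[3:],q,"err %.2f"%e, "!!" if (q-LO<.05).any() or (HI-q<.05).any() else "")
E
python3 sim.py
```

```text
B 0 pour yaw 184
(148, 0) [ 0.05  0.43  0.4   1.64 -0.18  1.11  1.52] err 0.00 
(148, 0) [ 0.08  0.56  0.37  1.7  -0.24  0.93  1.56] err 0.00 
(148, 0) [ 0.05  0.43  0.4   1.64 -0.18  1.11  1.52] err 0.00 
(183.7, 0) [-0.23  0.34  0.18  1.74 -0.07  1.07  1.6 ] err 0.00 
(183.7, 0) [-0.22  0.48  0.16  1.8  -0.1   0.87  1.63] err 0.00 
(183.7, 0) [-0.22  0.39  0.16  1.95 -0.08  0.81  1.61] err 0.00 
(183.7, -20) [-0.24  0.37  0.18  1.74 -0.06  1.39  1.6 ] err 0.00 
(184, -15) [-0.51  0.43  0.08  1.51 -0.12  1.46  1.24] err 0.00 
(184, 10) [-0.6   0.23  0.06  1.84  0.08  0.91  1.05] err 0.00 
(184, 40) [-0.86  0.15  0.15  2.18  1.06  0.43  0.02] err 0.00 
(184, 60) [-0.9   0.28  0.07  2.33  2.01  0.71 -1.02] err 0.00 
(184, 75) [-0.94  0.46  0.03  2.39  2.21  1.11 -1.34] err 0.00 
B 0 pour yaw 225
(148, 0) [ 0.05  0.43  0.4   1.64 -0.18  1.11  1.52] err 0.00 
(148, 0) [ 0.08  0.56  0.37  1.7  -0.24  0.93  1.56] err 0.00 
(148, 0) [ 0.05  0.43  0.4   1.64 -0.18  1.11  1.52] err 0.00 
(183.7, 0) [-0.23  0.34  0.18  1.74 -0.07  1.07  1.6 ] err 0.00 
(183.7, 0) [-0.22  0.48  0.16  1.8  -0.1
[... 3042 characters left out ...]
0.13  2.86] err 12.04 !!
(148, 0) [ 0.32  0.32 -0.03  2.09  1.58  0.13  2.86] err 14.61 !!
(183.7, 0) [-0.17  0.26  0.    2.19  1.74  0.13  2.86] err 14.35 !!
(183.7, 0) [-0.1   0.45 -0.06  2.15  1.76  0.13  2.86] err 11.55 !!
(183.7, 0) [-0.11  0.38 -0.06  2.27  1.75  0.13  2.86] err 10.53 !!
(183.7, -20) [-0.32  0.2   0.13  2.35  1.7   0.13  2.86] err 19.52 !!
(270, -15) [-1.48  0.32  1.03  2.28  2.95  0.13  2.86] err 17.36 !!
(270, 10) [-0.17  0.28 -0.29  2.19  2.95  0.13  2.86] err 14.13 !!
(270, 40) [ 0.64  0.61 -0.99  2.11  4.17  0.13  1.8 ] err 11.07 !!
(270, 60) [ 0.88  0.97 -1.21  2.11  4.17  0.13  1.98] err 10.61 !!
(270, 75) [ 0.98  1.25 -1.3   2.11  4.17  0.13  2.1 ] err 10.96 !!
```

```bash
sed -i 's/for B in (0,1)/for B in (0,)/; s/(184,225,270)/(100,125,150,170,184)/; s/lerp(a,b,4)/lerp(a,b,8)/' sim.py; python3 sim.py | grep -v "148\|(183"
```

```text
B 0 pour yaw 100
(100, -15) [-0.6   0.3   0.25  1.7  -0.37  1.13 -0.04] err 0.00 
(100, 10) [-0.86  0.39  0.3   1.64  0.05  1.2  -0.42] err 0.00 
(100, 40) [-1.09  0.6   0.38  1.54  0.37  1.44 -0.67] err 0.00 
(100, 60) [-1.18  0.78  0.44  1.46  0.51  1.62 -0.74] err 0.00 
(100, 75) [-1.24  0.91  0.48  1.41  0.61  1.77 -0.75] err 0.00 
B 0 pour yaw 125
(125, -15) [-0.55  0.35  0.2   1.63 -0.34  1.25  0.37] err 0.00 
(125, 10) [-0.83  0.33  0.24  1.72  0.11  1.1  -0.04] err 0.00 
(125, 40) [-1.12  0.46  0.32  1.76  0.59  1.18 -0.51] err 0.00 
(125, 60) [-1.27  0.61  0.38  1.75  0.79  1.32 -0.72] err 0.00 
(125, 75) [-1.36  0.75  0.42  1.73  0.89  1.45 -0.82] err 0.00 
B 0 pour yaw 150
(150, -15) [-0.53  0.39  0.15  1.57 -0.27  1.36  0.74] err 0.00 
(150, 10) [-0.75  0.28  0.16  1.79  0.13  1.01  0.38] err 0.00 
(150, 40) [-1.08  0.31  0.24  1.97  0.82  0.9  -0.35] err 0.00 
(150, 60) [-1.25  0.45  0.29  2.04  1.17  1.05 -0.78] err 0.00 
(150, 75) [-1.36  0.6   0.32  2.05  1.3   1.21 -1.01] err 0.00 
B 0 pour yaw 170
(170, -15) [-0.51  0.41  0.11  1.53 -0.19  1.43  1.03] err 0.00 
(170, 10) [-0.67  0.25  0.1   1.83  0.12  0.94  0.76] err 0.00 
(170, 40) [-0.97  0.21  0.18  2.11  0.99  0.64 -0.17] err 0.00 
(170, 60) [-1.12  0.34  0.19  2.23  1.6   0.84 -0.89] err 0.00 
(170, 75) [-1.21  0.5   0.18  2.27  1.78  1.12 -1.21] err 0.00 
B 0 pour yaw 184
(184, -15) [-0.51  0.43  0.08  1.51 -0.13  1.46  1.24] err 0.00 
(184, 10) [-0.61  0.23  0.06  1.84  0.08  0.91  1.05] err 0.00 
(184, 40) [-0.88  0.15  0.17  2.18  1.06  0.43  0.03] err 0.00 
(184, 60) [-0.93  0.28  0.1   2.33  2.01  0.7  -1.03] err 0.00 
(184, 75) [-0.97  0.46  0.06  2.39  2.21  1.11 -1.35] err 0.00
```

```bash
python3 - <<'E'
from h import *
T=cur(); A=plan(T,gripT((563.5,-264,170),148.2,0),17); plan(A,gripT((563.5,-264,101),148.2,0),4)
E
```

```text
x17 [-0.3787, -0.277, 0.0323, -0.0, -0.0, 0.0023] mm/row 37.6 deg/row 0.41 mid [426.  44. 174.] end [ 563.2 -264.2  151. ]
x4 [-0.0006, 0.001, 0.2156, -0.0, -0.0, -0.0001] mm/row 17.2 deg/row 0.02 mid [ 563. -264.  116.] end [ 563.5 -264.    82. ]
```

Call:
servo_tool([
  [-0.379,-0.277,0.032,0,0,0.0023,0],
  [-0.379,-0.277,0.032,0,0,0.0023,0],
  [-0.379,-0.277,0.032,0,0,0.0023,0],
  [-0.379,-0.277,0.032,0,0,0.0023,0],
  [-0.379,-0.277,0.032,0,0,0.0023,0],
  [-0.379,-0.277,0.032,0,0,0.0023,0],
  [-0.379,-0.277,0.032,0,0,0.0023,0],
  [-0.379,-0.277,0.032,0,0,0.0023,0],
])

```text
t: 1.43
tcp_pos: [426.3, 44.6, 174.6]
ee_rot: [0.243, 0.97, 0.0, 0.0]
force: [0.9, 0.9, 0.5]
grip_width: 0.499
grip_force: 0.0
```

Call:
servo_tool([
  [-0.379,-0.277,0.032,0,0,0.0023,0],
  [-0.379,-0.277,0.032,0,0,0.0023,0],
  [-0.379,-0.277,0.032,0,0,0.0023,0],
  [-0.379,-0.277,0.032,0,0,0.0023,0],
  [-0.379,-0.277,0.032,0,0,0.0023,0],
  [-0.379,-0.277,0.032,0,0,0.0023,0],
  [-0.379,-0.277,0.032,0,0,0.0023,0],
  [-0.379,-0.277,0.032,0,0,0.0023,0],
])

```text
t: 2.1
tcp_pos: [549.9, -228.9, 153.5]
ee_rot: [0.271, 0.963, 0.0, -0.0]
force: [-0.4, 0.0, -0.6]
grip_width: 0.498
grip_force: 0.0
```

Call:
servo_tool([
  [-0.379,-0.277,0.032,0,0,0.0023,0],
  [0,0,0,0,0,0,0],
  [0,0,0,0,0,0,0],
])

```text
t: 2.35
tcp_pos: [563.1, -264.7, 150.5]
ee_rot: [0.276, 0.961, -0.001, -0.001]
force: [0.7, 0.1, -0.2]
grip_width: 0.502
grip_force: 0.0
```

```bash
python3 - <<'E'
from h import *
s=log(); import cv2
im=bot.snapshot("top")
cv2.imwrite("pics/g1.png",cv2.resize(im[190:350,390:530],None,fx=3.7,fy=3.7,interpolation=2))
T=cur(); G=gripT((563.5,-264,101),148.2,0); print(proj([[563.5,-264,114]]))
print(T.round(3)); plan(T,G,4)
E
python3 fitfk.py
```

```text
[[470.86128427 252.89543276]]
[[-8.49000e-01  5.29000e-01 -2.00000e-03  5.63219e+02]
 [ 5.29000e-01  8.49000e-01  0.00000e+00 -2.62622e+02]
 [ 2.00000e-03 -1.00000e-03 -1.00000e+00  1.50688e+02]
 [ 0.00000e+00  0.00000e+00  0.00000e+00  1.00000e+00]]
x4 [-0.0032, -0.0031, 0.2146, -0.0001, -0.0001, -0.0001] mm/row 17.2 deg/row 0.03 mid [ 563. -263.  116.] end [ 563.5 -264.    82. ]
[ 0.    -0.     1.571]
[ 0.    -0.     1.571]
[ 0.    -0.     1.571]
[214.2 528.4  -3.  464.4  32.2 277.7  -7.8 -48.8] [ 0.8 -0.2  1.5 -0.8  0.6  0.3 -0.3 -0.2 -1.8 -0.9  1.3 -0.   0.6  0.3
  0.8 -0.1 -0.5]
```

View pics/g1.png

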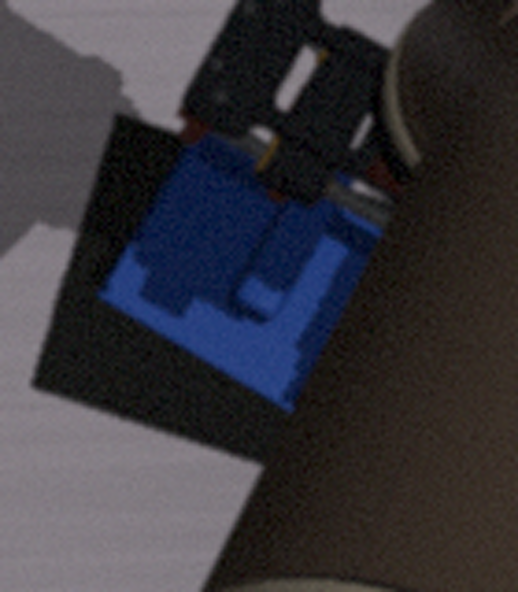

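The gripper sits over the handle and lines up with it; the handle front shows at crop (262,295). Next I descend and grip.

Call:
servo_tool([
  [-0.003,0.0,0.215,0,0,0,0],
  [-0.003,0,0.215,0,0,0,0],
  [-0.003,0,0.215,0,0,0,0],
  [-0.003,0,0.215,0,0,0,0],
  [0,0,0,0,0,0,1],
  [0,0,0,0,0,0,1],
  [0,0,0,0,0,0,1],
  [0,0,0,0,0,0,1],
], force=50)

```text
t: 3.07
tcp_pos: [565.4, -262.5, 84.2]
ee_rot: [0.274, 0.962, 0.0, 0.001]
force: [-0.8, 0.6, -0.2]
grip_width: 0.241
grip_force: 50.2
```

Call:
servo_tool([
  [0,0,0,0,0,0,1],
  [0,0,0,0,0,0,1],
  [0,0,0,0,0,0,1],
])

```text
t: 3.32
tcp_pos: [565.4, -262.5, 84.1]
ee_rot: [0.274, 0.962, 0.0, 0.001]
force: [-1.0, 2.0, 6.6]
grip_width: 0.237
grip_force: 50.0
```

```bash
python3 - <<'E'
from h import *
s=log(); T=cur(); print(T[:3,3],s["grip_width"]*88,s["grip_force"],s["force"])
# trough left/right edges fine profile, overlay
b=lambda L:np.array(L)/3+[255,210]
im=cv2.imread("pics/top0.png")
big=cv2.resize(im[215:370,255:375],None,fx=5,fy=5,interpolation=2)[:,:]
tx,ty,ty_=513.5,0.2,np.radians(183.7)
m=lambda P:proj(R.from_euler('z',ty_).apply(np.float64(P))+[tx,ty,0])
for P,c in (([[-119,-70,50],[119,-70,50],[119,70,50],[-119,70,50]],(0,255,0)),([[-115,-66,4],[88,-66,4],[88,66,4],[-115,66,4]],(0,255,255))):
    cv2.polylines(big,[((m(P)-[255,215]+.5)*5).astype(int)],True,c,1)
big=cv2.resize(big,None,fx=.77,fy=.77); cv2.imwrite("pics/tr.png",big)
E
```

```text
[ 565.44298936 -262.53306138   84.11705226] 20.873053976182334 49.95563328266144 [-0.99137693  1.99488619  6.5945587 ]
```

View pics/tr.png

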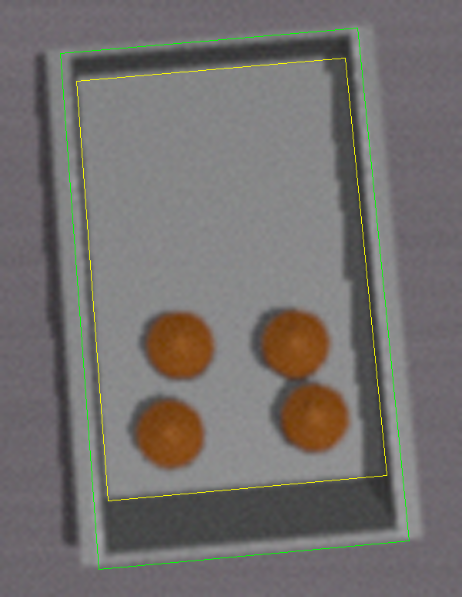

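```bash
sed -i 's/@\[-5,0,78\]/@[-5.7,0,80]/; s/@\[-5,0,97\]/@[-5.7,0,99]/' h.py; python3 - <<'E'
from h import *
T=cur(); U=T.copy(); U[2,3]=180
A=plan(T,U,4); B=plan(A,scoopT((573.4,4.1,100),183.7,0),10); C=plan(B,scoopT((573.4,4.1,15),183.7,0),5);plan(C,scoopT((573.4,4.1,4),183.7,0),4)
E
```

```text
x4 [-0.0004, 0.0003, -0.2996, -0.0, 0.0, 0.0] mm/row 24.0 deg/row 0.00 mid [ 565. -263.  132.] end [ 565.4 -262.5  180. ]
x10 [0.0758, 0.331, 0.0001, 0.0, 0.0001, -0.0197] mm/row 27.2 deg/row 3.55 mid [ 593. -130.  180.] end [579.2   4.5 180.1]
x5 [0.0, -0.0002, 0.2128, 0.0001, -0.0001, -0.0] mm/row 17.0 deg/row 0.03 mid [579.   4. 146.] end [579.1   4.4  95. ]
x4 [0.0001, 0.0001, 0.0344, -0.0, 0.0, -0.0001] mm/row 2.8 deg/row 0.02 mid [579.   4.  90.] end [579.1   4.5  84. ]
```

Call:
servo_tool([
  [0,0,-0.15,0,0,0,1],
  [0,0,-0.3,0,0,0,1],
  [0,0,-0.35,0,0,0,1],
  [0,0,-0.3,0,0,0,1],
  [0,0,-0.1,0,0,0,1],
  [0.076,0.331,0,0,0,-0.0197,1],
  [0.076,0.331,0,0,0,-0.0197,1],
  [0.076,0.331,0,0,0,-0.0197,1],
])

```text
t: 3.98
tcp_pos: [586.2, -183.5, 178.6]
ee_rot: [0.183, 0.983, 0.0, -0.0]
force: [-0.1, -0.6, -2.5]
grip_width: 0.235
grip_force: 50.0
```

Call:
servo_tool([
  [0.076,0.331,0,0,0,-0.0197,1],
  [0.076,0.331,0,0,0,-0.0197,1],
  [0.076,0.331,0,0,0,-0.0197,1],
  [0.076,0.331,0,0,0,-0.0197,1],
  [0.076,0.331,0,0,0,-0.0197,1],
  [0.076,0.331,0,0,0,-0.0197,1],
  [0.076,0.331,0,0,0,-0.0197,1],
  [0,0,0,0,0,0,1],
])

```text
t: 4.65
tcp_pos: [576.9, 11.4, 177.9]
ee_rot: [-0.037, 0.999, 0.002, -0.001]
force: [-0.7, 1.1, -2.9]
grip_width: 0.237
grip_force: 50.0
```

```bash
python3 - <<'E'
from h import *
s=log(); T=cur(); print(s["t"],s["force"])
C=plan(T,scoopT((573.4,4.1,60),183.7,0),3);C=plan(C,scoopT((573.4,4.1,15),183.7,0),4)
im=bot.snapshot("top"); im2=bot.snapshot("scene")
# predicted scoop corners vs picture
S=R.from_euler('z',183.7,degrees=True)
c=T[:3,3]-S.apply([-5.7,0,80])
P=S.apply([[45,56,0],[45,-56,0],[-45,-56,47],[-45,56,47],[17,56,47],[17,-56,47]])+c
for q in proj(P): cv2.circle(im,tuple(q.round().astype(int)),1,(0,255,255),-1)
for q in proj(P,"scene"): cv2.circle(im2,tuple(q.round().astype(int)),1,(0,255,255),-1)
a=cv2.resize(im[200:370,250:400],None,fx=2.6,fy=2.6);b=cv2.resize(im2[130:300,250:400],None,fx=2.6,fy=2.6)
cv2.imwrite("pics/m1.png",np.hstack([a,b]))
E
```

```text
4.65 [-0.7280297   1.11432899 -2.94068138]
x3 [-0.0073, -0.03, 0.158, 0.0004, -0.0002, 0.001] mm/row 12.9 deg/row 0.20 mid [578.   9. 165.] end [579.1   4.5 140. ]
x4 [-0.0, 0.0, 0.1407, -0.0, -0.0, 0.0] mm/row 11.3 deg/row 0.00 mid [579.   4. 117.] end [579.1   4.4  95. ]
```

View pics/m1.png

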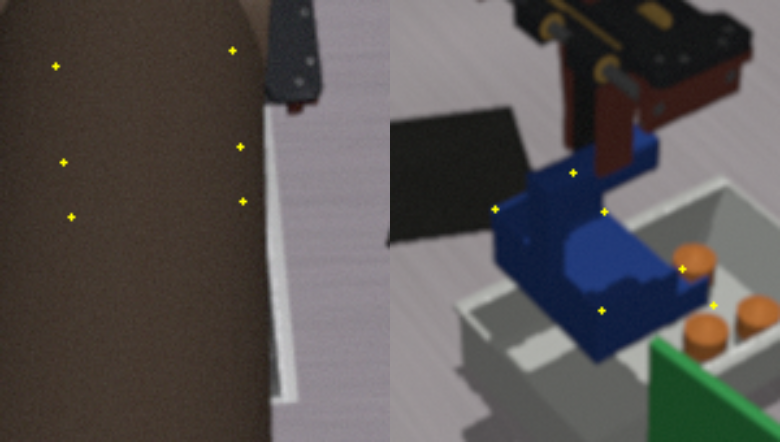

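```bash
python3 - <<'E'
from h import *
T=cur();S=R.from_euler('z',183.7,degrees=True)
K,r,t=cam("scene");print(-cv2.Rodrigues(r)[0].T@t)
c=T[:3,3]-S.apply([-5.7,0,80])
n="lipL lipR lipLt lipRt bkR bkL stepL stepR bkRb bkLb hf hb".split()
P=S.apply([[45,56,0],[45,-56,0],[45,56,25],[45,-56,25],[-45,-56,47],[-45,56,47],[17,56,47],[17,-56,47],[-45,-56,0],[-45,56,0],[37.5,0,110],[-47.5,0,110]])+c
for a,q in zip(n,((proj(P,"scene")-[250,130])*2.6+[390,0]).round()): print(a,q)
E
```

```text
[978.24966814 588.3570703  770.89004416]
lipL [598. 206.]
lipR [705. 299.]
lipLt [599. 178.]
lipRt [708. 271.]
bkR [594. 305.]
bkL [487. 204.]
stepL [566. 168.]
stepR [676. 263.]
bkRb [593. 360.]
bkLb [489. 259.]
hf [649. 122.]
hb [535. 174.]
```

The predicted scoop corners fall on the picture's scoop within about 2 px: back-left top (494,210) and front-right (710,275). The scoop hangs straight behind the plugs, so I lower it into the trough.

Call:
servo_tool([
  [-0.007,-0.03,0.158,0,0,0.001,1],
  [-0.007,-0.03,0.158,0,0,0.001,1],
  [-0.007,-0.03,0.158,0,0,0.001,1],
  [0,0,0,0,0,0,1],
  [0,0,0,0,0,0,1],
])

```text
t: 5.17
tcp_pos: [580.0, -4.1, 140.4]
ee_rot: [-0.026, 1.0, -0.0, -0.001]
force: [0.4, -0.1, -1.9]
grip_width: 0.237
grip_force: 50.0
```

```bash
python3 - <<'E'
from h import *
T=cur(); print(T[:3,3]);G=scoopT((573.4,4.1,15),183.7,0);C=plan(T,G,4);print("yaw err",np.degrees((R.from_matrix(T[:3,:3]).inv()*R.from_matrix(G[:3,:3])).as_rotvec()))
E
```

```text
[579.96115492  -4.14704889 140.3769893 ]
x4 [0.001, 0.0271, 0.1418, -0.0001, -0.0001, -0.001] mm/row 11.5 deg/row 0.18 mid [580.   0. 118.] end [579.1   4.5  95. ]
yaw err [-0.0464404  -0.09827765 -0.73244842]
```

Call:
servo_tool([
  [0.001,0.036,0.11,0,0,-0.0013,1],
  [0.001,0.036,0.15,0,0,-0.0013,1],
  [0.001,0.036,0.15,0,0,-0.0013,1],
  [0,0,0.15,0,0,0,1],
  [0,0,0.06,0,0,0,1],
  [0,0,0.04,0,0,0,1],
  [0,0,0,0,0,0,1],
  [0,0,0,0,0,0,1],
])

```text
t: 5.83
tcp_pos: [579.9, 5.8, 88.2]
ee_rot: [-0.033, 0.999, -0.0, 0.0]
force: [0.6, -0.5, -2.3]
grip_width: 0.24
grip_force: 50.0
```

```bash
python3 - <<'E'
from h import *
T=cur(); s=bot.read_state();print(T[:3,3],s["force"]);G=scoopT((573.4,4.1,4),183.7,0);C=plan(T,G,4)
E
```

```text
[579.89158351   5.75296367  88.15317634] [ 0.58424857 -0.52778128 -2.32817834]
x4 [0.0028, -0.0038, 0.013, -0.0, 0.0, 0.0001] mm/row 1.1 deg/row 0.02 mid [579.   5.  86.] end [579.1   4.5  84. ]
```

Call:
servo_tool([
  [0,-0.01,0.015,0,0,0,1],
  [0,0,0.015,0,0,0,1],
  [0,0,0.015,0,0,0,1],
  [0,0,0,0,0,0,1],
  [0,0,0,0,0,0,1],
])

```text
t: 6.25
tcp_pos: [579.8, 5.2, 84.6]
ee_rot: [-0.033, 0.999, 0.0, 0.0]
force: [0.3, -0.6, -2.4]
grip_width: 0.235
grip_force: 50.0
```

```bash
python3 - <<'E'
from h import *
T=cur(); s=bot.read_state();print(T[:3,3],s["force"]);print(R.from_matrix(T[:3,:3]).as_euler('ZYX',degrees=True))
E
```

```text
[579.83005933   5.16490898  84.58603526] [ 0.29607674 -0.63136542 -2.43464829]
[-1.76195784e+02  8.54923126e-03  1.79994992e+02]
```

Call:
servo_tool([
  [0,0,0.012,0,0,0,1],
  [0,0,0.008,0,0,0,1],
  [0,0,0,0,0,0,1],
  [0,0,0,0,0,0,1],
])

```text
t: 6.58
tcp_pos: [580.3, 5.2, 84.1]
ee_rot: [-0.033, 0.999, 0.0, 0.001]
force: [-1.9, -0.2, 7.0]
grip_width: 0.237
grip_force: 50.0
```

Call:
servo_tool([
  [0.06,0,-0.003,0,0,0,1],
  [0.07,0,0,0,0,0,1],
  [0.07,0,0,0,0,0,1],
  [0.07,0,0,0,0,0,1],
  [0.07,0,0,0,0,0,1],
  [0.07,0,0,0,0,0,1],
  [0.07,0,0,0,0,0,1],
  [0.07,0,0,0,0,0,1],
])

```text
t: 7.25
tcp_pos: [536.8, 2.3, 84.1]
ee_rot: [-0.033, 0.999, 0.0, 0.002]
force: [1.8, 0.5, 6.6]
grip_width: 0.235
grip_force: 50.0
```

Call:
servo_tool([
  [0.07,0,0,0,0,0,1],
  [0.07,0,0,0,0,0,1],
  [0.07,0,0,0,0,0,1],
  [0.07,0,0,0,0,0,1],
  [0.07,0,0,0,0,0,1],
  [0.07,0,0,0,0,0,1],
  [0,0,0,0,0,0,1],
])

```text
t: 7.83
tcp_pos: [502.3, -0.1, 84.1]
ee_rot: [-0.033, 0.999, 0.0, 0.001]
force: [-0.7, -0.8, 9.3]
grip_width: 0.232
grip_force: 50.0
```

```bash
python3 - <<'E'
from h import *
log();T=cur(); s=bot.read_state();print(T[:3,3],s["force"]);G=scoopT((513.5-42,.2-42*.0647,4),183.7,0);plan(T,G,1)
im2=bot.snapshot("scene");im=bot.snapshot("top")
cv2.imwrite("pics/m2.png",np.hstack([cv2.resize(im2[170:330,260:440],None,fx=2.6,fy=2.6),cv2.resize(im[210:370,265:385],None,fx=2.6,fy=2.6)]))
E
```

```text
[ 5.02304266e+02 -5.01950615e-02  8.40542743e+01] [-0.73050433 -0.75461702  9.27116253]
x1 [0.315, -0.0054, 0.0, 0.0002, 0.0006, 0.0005] mm/row 25.2 deg/row 0.15 mid [502.  -0.  84.] end [477.2  -2.1  84. ]
```

View pics/m2.png

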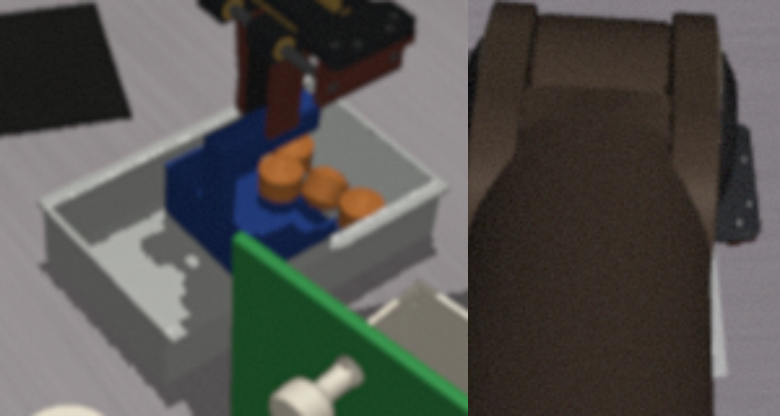

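Two plugs (280,175 and 300,150) already ride in the scoop, and two (325,187 and 361,205) are ahead of the lip against the slope. I keep pushing slowly.

Call:
servo_tool([
  [0.05,0,0,0,0,0,1],
  [0.05,0,0,0,0,0,1],
  [0.05,0,0,0,0,0,1],
  [0.05,0,0,0,0,0,1],
  [0.05,0,0,0,0,0,1],
  [0.04,0,0,0,0,0,1],
  [0,0,0,0,0,0,1],
  [0,0,0,0,0,0,1],
])

```text
t: 8.6
tcp_pos: [479.8, -1.5, 84.0]
ee_rot: [-0.033, 0.999, 0.0, 0.001]
force: [0.2, -0.9, 8.9]
grip_width: 0.232
grip_force: 50.0
```

```bash
python3 - <<'E'
from h import *
log();T=cur(); s=bot.read_state();print(T[:3,3],s["force"])
im2=bot.snapshot("scene")
cv2.imwrite("pics/m3.png",cv2.resize(im2[190:300,330:440],None,fx=5,fy=5,interpolation=2))
E
```

```text
[479.81204457  -1.49168977  84.04734435] [ 0.18010874 -0.93513395  8.8976293 ]
```

View pics/m3.png

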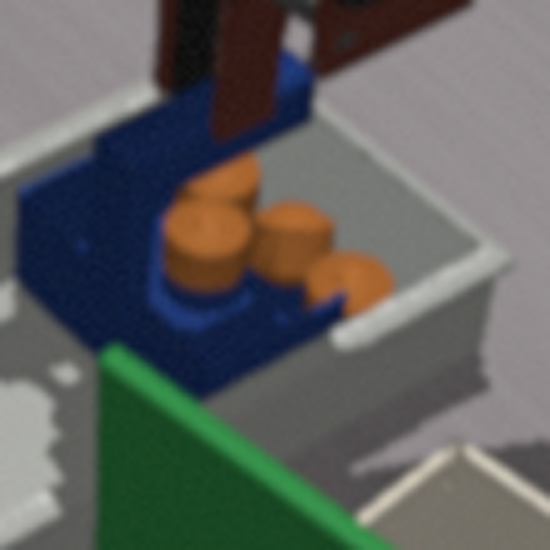

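All four plugs sit in or at the scoop mouth: (208,230), (222,175), (293,225) and (350,275). I'll turn those into trough coordinates.

```bash
python3 - <<'E'
from h import *
uv=np.array([[208,218],[224,170],[295,218],[350,268]])/5+[330,190]-.4
W=onz(uv,37,"scene"); L=R.from_euler('z',-183.7,degrees=True).apply(W-[513.5,.2,0]); print(L.round(1), (L-[39.5,0,0]).round(1))
E
```

```text
[[ 51.1  12.5  37. ]
 [ 73.1  29.1  37. ]
 [ 77.1  -6.4  37. ]
 [ 75.7 -38.1  37. ]] [[ 11.6  12.5  37. ]
 [ 33.6  29.1  37. ]
 [ 37.6  -6.4  37. ]
 [ 36.2 -38.1  37. ]]
```

```bash
cat >> h.py <<'E'
def tw(x,y,z): # trough to world
    return R.from_euler('z',183.7,degrees=True).apply([x,y,z])+[513.5,.2,0]
def rows(T,Gs):
    out=[]
    for G in Gs:
        r,P=twist(T,G,1); out.append(r.tolist()); T=P[-1]
    return out,T
E
python3 - <<'E'
from h import *
T=cur(); Gs=[]
off=-T[2,3]+84
for a in (3.5,7,10.5,14,17.5,21,24.5,28):
    s,c=np.sin(np.radians(a)),np.cos(np.radians(a)); zb=4.3+a*0.1; zl=zb+90*s; xl=85.3+.587*(zl-4)
    Gs.append(scoopT(tw(xl-45*c,0,zb+45*s),183.7,-a))
o,E=rows(T,Gs)
for r in o: print([round(v,3) for v in r[:3]]+[round(v,4) for v in r[3:]])
print(E[:3,3])
E
```

```text
[-0.004, -0.006, -0.036, 0.0001, 0.0201, 0.0006]
[-0.013, 0.0, -0.029, 0.0, 0.0195, -0.0]
[-0.009, 0.0, -0.026, 0.0, 0.0194, -0.0]
[-0.005, 0.0, -0.022, 0.0, 0.0195, -0.0]
[-0.003, 0.0, -0.018, 0.0, 0.0194, -0.0]
[-0.0, 0.0, -0.013, 0.0, 0.0194, -0.0]
[0.002, 0.0, -0.008, 0.0, 0.0195, -0.0]
[0.003, 0.0, -0.004, 0.0, 0.0194, -0.0]
[483.96548922  -1.71164523  96.18817257]
```

Call:
servo_tool([
  [-0.002,0,-0.018,0,0.01,0,1],
  [-0.002,0,-0.018,0,0.01,0,1],
  [-0.0065,0,-0.0145,0,0.0097,0,1],
  [-0.0065,0,-0.0145,0,0.0097,0,1],
  [-0.0045,0,-0.013,0,0.0097,0,1],
  [-0.0045,0,-0.013,0,0.0097,0,1],
  [-0.0025,0,-0.011,0,0.0097,0,1],
  [-0.0025,0,-0.011,0,0.0097,0,1],
])

```text
t: 9.32
tcp_pos: [481.4, -1.3, 91.4]
ee_rot: [-0.033, 0.992, -0.004, -0.124]
force: [0.5, 0.5, -3.0]
grip_width: 0.236
grip_force: 50.0
```

Call:
servo_tool([
  [-0.0015,0,-0.009,0,0.0097,0,1],
  [-0.0015,0,-0.009,0,0.0097,0,1],
  [0,0,-0.0065,0,0.0097,0,1],
  [0,0,-0.0065,0,0.0097,0,1],
  [0.001,0,-0.004,0,0.0097,0,1],
  [0.001,0,-0.004,0,0.0097,0,1],
  [0.0015,0,-0.002,0,0.0097,0,1],
  [0.0015,0,-0.002,0,0.0097,0,1],
])

```text
t: 9.98
tcp_pos: [482.8, -1.2, 94.6]
ee_rot: [-0.032, 0.969, -0.008, -0.243]
force: [0.5, -0.4, -4.8]
grip_width: 0.235
grip_force: 50.0
```

```bash
cat > blobs.py <<'E'
from h import *
import sys
im=bot.snapshot("scene"); cv2.imwrite("pics/%s.png"%sys.argv[1],im)
hsv=cv2.cvtColor(im,cv2.COLOR_BGR2HSV); m=cv2.inRange(hsv,(5,120,60),(22,255,255)); m[:170]=0; m[:, :200]=0; m[420:]=0
n,l,st,c=cv2.connectedComponentsWithStats(m)
for i in range(1,n):
    if st[i,4]>15: print(st[i].tolist(),c[i].round(1))
E
python3 - <<'E'
from h import *
s=log();T=cur();print(T[:3,3],s["force"],R.from_matrix(T[:3,:3]).as_euler('ZYX',degrees=True))
E
python3 blobs.py b1
```

```text
[482.79770911  -1.16106778  94.5990069 ] [ 0.45105183 -0.36667701 -4.81119964] [-176.18813955  -28.16885954  179.99629781]
[343, 173, 7, 7, 17] [345.9 175.9]
[360, 177, 8, 7, 25] [363.5 179.7]
[328, 185, 5, 8, 19] [329.5 188.6]
[347, 201, 6, 8, 21] [348.9 204.3]
[360, 221, 41, 35, 565] [377.4 240.5]
[579, 323, 45, 45, 360] [601.  346.2]
[264, 350, 45, 28, 542] [286.3 367.5]
[272, 389, 30, 6, 44] [287.  392.3]
```

Call:
servo_tool([
  [0.03,0,-0.057,0,0,0,1],
  [0.06,0,-0.113,0,0,0,1],
  [0.1,0,-0.187,0,0,0,1],
  [0.12,0,-0.225,0,0,0,1],
  [0.13,0,-0.243,0,0,0,1],
  [0.13,0,-0.243,0,0,0,1],
  [0.09,0,-0.168,0,0,0,1],
  [0.05,0,-0.093,0,0,0,1],
])

```text
t: 10.7
tcp_pos: [483.5, -1.5, 218.6]
ee_rot: [-0.032, 0.97, -0.008, -0.24]
force: [0.2, -0.1, -4.6]
grip_width: 0.235
grip_force: 50.0
```

Call:
servo_tool([
  [0,0,0,0,0,0,1],
  [0,0,0,0,0,0,1],
])

```text
t: 10.87
tcp_pos: [483.1, -1.2, 215.9]
ee_rot: [-0.032, 0.97, -0.008, -0.242]
force: [-0.3, -0.5, -3.9]
grip_width: 0.235
grip_force: 50.0
```

```bash
python3 - <<'E'
from h import *
s=log();T=cur();print(T[:3,3],s["force"])
E
python3 blobs.py b2
```

```text
[483.08563586  -1.20413707 215.89425136] [-0.2863623  -0.51526365 -3.86790024]
[365, 170, 44, 35, 618] [382.8 186.8]
[579, 323, 45, 45, 378] [601.1 346.6]
[264, 350, 45, 28, 542] [286.4 367.5]
[274, 388, 29, 7, 44] [288.1 392.3]
```

```bash
python3 fitfk.py | tail -1 >/dev/null; cat >> h.py <<'E'
def tubw(x,y,z): return R.from_euler('z',10.4,degrees=True).apply([x,y,z])+[552.6,239.3,0]
def lipT(lip,yaw,tilt):
    """tool pose with underside front lip middle at lip"""
    S=R.from_euler('ZY',[yaw,tilt],degrees=True).as_matrix(); return scoopT(np.array(lip)-S@[45,0,0],yaw,tilt)
E
cat > sim2.py <<'E'
from h import *
o=json.load(open("fk.json")); s=bot.read_state(); np.set_printoptions(suppress=True,precision=2)
q=s["qpos"];T=cur();print(q, fk(q,o)[0]-T[:3,3])
W=[lipT(tubw(-13,-40,165),100.4,-25)]
for t,y,z in ((-10,-30,140),(10,-25,120),(25,-25,105),(40,-25,105),(50,-20,105),(60,-15,105),(68,-15,105)): W.append(lipT(tubw(-13,y,z),100.4,t))
for G in W:
    _,P=twist(T,G,16)
    for p in P[1:]: q,e=ik(p,q,o)
    T=P[-1]; print(T[:3,3],q,"%.2f"%e,"mid",P[8][:3,3])
E
python3 sim2.py
```

```text
[-0.37  0.52  0.42  1.54 -0.15  1.61  1.72] [ 1.63  0.17 -0.62]
[561.36 119.21 216.1 ] [-0.5   0.4   0.64  1.75 -0.68  1.29  0.57] 0.00 mid [499.18  73.97 215.78]
[556.78 144.66 209.96] [-0.75  0.34  0.69  1.77 -0.43  1.16  0.27] 0.00 mid [559.04 132.13 213.87]
[550.82 176.87 207.63] [-1.07  0.39  0.75  1.73 -0.1   1.15 -0.13] 0.00 mid [553.78 160.86 210.22]
[546.46 200.39 199.01] [-1.24  0.52  0.79  1.68  0.05  1.22 -0.33] 0.00 mid [548.59 188.91 204.1 ]
[542.08 224.76 198.91] [-1.35  0.69  0.82  1.59  0.15  1.34 -0.46] 0.00 mid [544.27 212.58 199.77]
[538.23 245.59 195.26] [-1.4   0.83  0.83  1.51  0.19  1.44 -0.51] 0.00 mid [540.14 235.25 197.55]
[534.55 265.43 188.88] [-1.42  0.97  0.83  1.42  0.23  1.54 -0.55] 0.00 mid [536.37 255.65 192.51]
[532.51 276.47 181.99] [-1.44  1.08  0.83  1.36  0.26  1.62 -0.57] 0.00 mid [533.51 271.07 185.63]
```

```bash
python3 - <<'E'
from h import *
T=cur(); A=plan(T,lipT(tubw(-13,-40,165),100.4,-25),22)
E
```

```text
x22 [0.0044, 0.0892, 0.001, -0.0094, -0.0006, 0.0188] mm/row 7.1 deg/row 3.78 mid [499.  74. 216.] end [561.3 119.3 216.1]
```

Call:
servo_tool([
  [0.0044,0.0892,0.001,-0.0094,-0.0006,0.0188,1],
  [0.0044,0.0892,0.001,-0.0094,-0.0006,0.0188,1],
  [0.0044,0.0892,0.001,-0.0094,-0.0006,0.0188,1],
  [0.0044,0.0892,0.001,-0.0094,-0.0006,0.0188,1],
  [0.0044,0.0892,0.001,-0.0094,-0.0006,0.0188,1],
  [0.0044,0.0892,0.001,-0.0094,-0.0006,0.0188,1],
  [0.0044,0.0892,0.001,-0.0094,-0.0006,0.0188,1],
  [0.0044,0.0892,0.001,-0.0094,-0.0006,0.0188,1],
])

```text
t: 11.58
tcp_pos: [489.2, 55.1, 214.9]
ee_rot: [0.225, 0.946, 0.049, -0.229]
force: [-0.3, -0.6, -3.7]
grip_width: 0.235
grip_force: 50.0
```

Call:
servo_tool([
  [0.0044,0.0892,0.001,-0.0094,-0.0006,0.0188,1],
  [0.0044,0.0892,0.001,-0.0094,-0.0006,0.0188,1],
  [0.0044,0.0892,0.001,-0.0094,-0.0006,0.0188,1],
  [0.0044,0.0892,0.001,-0.0094,-0.0006,0.0188,1],
  [0.0044,0.0892,0.001,-0.0094,-0.0006,0.0188,1],
  [0.0044,0.0892,0.001,-0.0094,-0.0006,0.0188,1],
  [0.0044,0.0892,0.001,-0.0094,-0.0006,0.0188,1],
  [0.0044,0.0892,0.001,-0.0094,-0.0006,0.0188,1],
])

```text
t: 12.25
tcp_pos: [523.1, 100.0, 214.8]
ee_rot: [0.466, 0.856, 0.102, -0.2]
force: [0.1, -1.0, -3.6]
grip_width: 0.237
grip_force: 50.0
```

Call:
servo_tool([
  [0.0044,0.0892,0.001,-0.0094,-0.0006,0.0188,1],
  [0.0044,0.0892,0.001,-0.0094,-0.0006,0.0188,1],
  [0.0044,0.0892,0.001,-0.0094,-0.0006,0.0188,1],
  [0.0044,0.0892,0.001,-0.0094,-0.0006,0.0188,1],
  [0.0044,0.0892,0.001,-0.0094,-0.0006,0.0188,1],
  [0.0044,0.0892,0.001,-0.0094,-0.0006,0.0188,1],
  [0,0,0,0,0,0,1],
  [0,0,0,0,0,0,1],
])

```text
t: 12.92
tcp_pos: [560.7, 119.1, 215.5]
ee_rot: [0.623, 0.751, 0.138, -0.168]
force: [0.1, -0.2, -4.0]
grip_width: 0.232
grip_force: 50.0
```

```bash
python3 - <<'E'
from h import *
s=log();T=cur();print(T[:3,3],s["force"],s["qpos"].round(2))
G=lipT(tubw(-13,-40,165),100.4,-25); print("err",G[:3,3]-T[:3,3])
for n,t,y,z in ((8,-5,-30,135),(8,20,-25,105),(8,35,-22,97),(8,50,-20,95),(8,68,-18,95)): T=plan(T,lipT(tubw(-13,y,z),100.4,t),n)
E
python3 blobs.py b3
```

```text
[560.67549959 119.08780239 215.49474148] [ 0.06333413 -0.23737692 -4.04722281] [-0.5   0.42  0.66  1.73 -0.69  1.31  0.59]
err [0.75691157 0.07365157 0.58313561]
x8 [0.0463, 0.0013, 0.0221, -0.0002, -0.014, 0.0002] mm/row 4.1 deg/row 2.52 mid [558. 135. 214.] end [555.6 150.9 210.2]
x8 [0.0681, -0.0, 0.013, 0.0, -0.0173, -0.0] mm/row 5.5 deg/row 3.11 mid [552. 172. 206.] end [548.  192.4 197.5]
x8 [0.0429, -0.0001, -0.011, 0.0, -0.0104, -0.0] mm/row 3.5 deg/row 1.87 mid [545. 206. 195.] end [543.  219.6 191.6]
x8 [0.0375, -0.0, -0.0199, -0.0, -0.0105, -0.0] mm/row 3.4 deg/row 1.89 mid [541. 233. 189.] end [538.3 245.5 185.2]
x8 [0.0414, -0.0001, -0.0269, -0.0, -0.0125, -0.0] mm/row 3.9 deg/row 2.25 mid [536. 260. 180.] end [533.1 273.5 172. ]
[370, 196, 6, 13, 25] [372.7 202.5]
[365, 237, 56, 42, 1089] [392.4 254.1]
[579, 323, 45, 46, 346] [601.3 346.7]
[264, 350, 45, 28, 529] [286.6 367.7]
[274, 389, 28, 6, 41] [287.6 392.4]
```

Call:
servo_tool([
  [0.0463,0.0013,0.0221,0,-0.014,0,1],
  [0.0463,0.0013,0.0221,0,-0.014,0,1],
  [0.0463,0.0013,0.0221,0,-0.014,0,1],
  [0.0463,0.0013,0.0221,0,-0.014,0,1],
  [0.0463,0.0013,0.0221,0,-0.014,0,1],
  [0.0463,0.0013,0.0221,0,-0.014,0,1],
  [0.0463,0.0013,0.0221,0,-0.014,0,1],
  [0.0463,0.0013,0.0221,0,-0.014,0,1],
])

```text
t: 13.63
tcp_pos: [556.2, 151.1, 211.1]
ee_rot: [0.638, 0.769, 0.026, -0.033]
force: [-0.3, -0.0, -4.0]
grip_width: 0.234
grip_force: 50.0
```

Call:
servo_tool([
  [0.068,0,0.013,0,-0.0173,0,1],
  [0.068,0,0.013,0,-0.0173,0,1],
  [0.068,0,0.013,0,-0.0173,0,1],
  [0.068,0,0.013,0,-0.0173,0,1],
  [0.068,0,0.013,0,-0.0173,0,1],
  [0.068,0,0.013,0,-0.0173,0,1],
  [0.068,0,0.013,0,-0.0173,0,1],
  [0.068,0,0.013,0,-0.0173,0,1],
])

```text
t: 14.3
tcp_pos: [548.4, 193.0, 198.4]
ee_rot: [0.628, 0.758, -0.112, 0.134]
force: [0.0, 0.0, -3.7]
grip_width: 0.235
grip_force: 50.0
```

Call:
servo_tool([
  [0.0429,0,-0.011,0,-0.0104,0,1],
  [0.0429,0,-0.011,0,-0.0104,0,1],
  [0.0429,0,-0.011,0,-0.0104,0,1],
  [0.0429,0,-0.011,0,-0.0104,0,1],
  [0.0429,0,-0.011,0,-0.0104,0,1],
  [0.0429,0,-0.011,0,-0.0104,0,1],
  [0.0429,0,-0.011,0,-0.0104,0,1],
  [0.0429,0,-0.011,0,-0.0104,0,1],
])

```text
t: 14.97
tcp_pos: [544.0, 220.0, 192.7]
ee_rot: [0.609, 0.733, -0.193, 0.232]
force: [-0.1, 0.9, -2.6]
grip_width: 0.238
grip_force: 50.0
```

Call:
servo_tool([
  [0.0375,0,-0.02,0,-0.0105,0,1],
  [0.0375,0,-0.02,0,-0.0105,0,1],
  [0.0375,0,-0.02,0,-0.0105,0,1],
  [0.0375,0,-0.02,0,-0.0105,0,1],
  [0.0375,0,-0.02,0,-0.0105,0,1],
  [0.0375,0,-0.02,0,-0.0105,0,1],
  [0.0375,0,-0.02,0,-0.0105,0,1],
  [0.0375,0,-0.02,0,-0.0105,0,1],
])

```text
t: 15.63
tcp_pos: [539.1, 246.0, 186.3]
ee_rot: [0.578, 0.697, -0.271, 0.326]
force: [-0.7, 0.2, -2.1]
grip_width: 0.234
grip_force: 50.0
```

Call:
servo_tool([
  [0.0414,0,-0.027,0,-0.0125,0,1],
  [0.0414,0,-0.027,0,-0.0125,0,1],
  [0.0414,0,-0.027,0,-0.0125,0,1],
  [0.0414,0,-0.027,0,-0.0125,0,1],
  [0.0414,0,-0.027,0,-0.0125,0,1],
  [0.0414,0,-0.027,0,-0.0125,0,1],
  [0,0,0,0,0,0,1],
  [0,0,0,0,0,0,1],
])

```text
t: 16.3
tcp_pos: [534.9, 267.5, 176.4]
ee_rot: [0.542, 0.654, -0.337, 0.405]
force: [0.3, 0.2, -1.8]
grip_width: 0.234
grip_force: 50.0
```

```bash
python3 - <<'E'
from h import *
s=log();T=cur();print(T[:3,3],s["force"],s["qpos"].round(2),s["qvel"].round(2))
G=lipT(tubw(-13,-18,95),100.4,68); print("err",G[:3,3]-T[:3,3])
im=bot.snapshot("top"); hsv=cv2.cvtColor(im,cv2.COLOR_BGR2HSV); m=cv2.inRange(hsv,(5,120,60),(22,255,255))
n,l,st,c=cv2.connectedComponentsWithStats(m)
for i in range(1,n):
    if st[i,4]>15: print("top",st[i].tolist())
E
python3 blobs.py b4
```

```text
[534.94206669 267.54212854 176.39495039] [ 0.30072267  0.16071528 -1.81412358] [-1.44  1.07  0.89  1.4   0.2   1.54 -0.52] [ 0.01 -0.04  0.03  0.01  0.01 -0.01  0.  ]
err [-1.84058648  5.98242855 -4.41820149]
top [74, 86, 87, 65, 3891]
top [216, 161, 36, 27, 217]
top [38, 223, 13, 6, 28]
top [42, 255, 13, 56, 317]
top [68, 261, 36, 10, 91]
top [10, 271, 29, 25, 174]
top [0, 274, 6, 8, 20]
top [0, 281, 9, 21, 66]
top [146, 281, 19, 16, 216]
top [92, 283, 21, 8, 54]
top [82, 286, 7, 7, 19]
top [75, 289, 8, 7, 23]
top [22, 298, 18, 14, 97]
top [13, 301, 10, 13, 38]
top [147, 301, 17, 16, 221]
top [1, 302, 9, 10, 30]
top [57, 302, 10, 4, 21]
top [59, 329, 11, 6, 20]
top [51, 331, 7, 6, 19]
top [80, 416, 55, 17, 523]
[578, 263, 15, 6, 46] [585.7 266.1]
[489, 291, 16, 6, 31] [496.7 293.5]
[543, 292, 12, 12, 53] [549.5 296.6]
[535, 292, 38, 38, 225] [554.9 308.4]
[560, 293, 51, 35, 674] [586.2 310.7]
[506, 295, 22, 7, 59] [517.6 298. ]
[611, 294, 15, 10, 64] [618.2 298.5]
[529, 298, 11, 4, 25] [533.6 299.6]
[472, 303, 46, 21, 189] [500.  311.5]
[520, 314, 12, 13, 62] [526.7 318.9]
[497, 332, 24, 12, 95] [510.  337.6]
[541, 339, 11, 16, 106] [546.4 347.2]
[264, 351, 44, 28, 527] [286.4 367.8]
[466, 352, 16, 16, 156] [472.6 358.4]
[440, 365, 27, 30, 305] [452.8 376.1]
[272, 389, 30, 6, 44] [287.  392.3]
```

```bash
python3 - <<'E'
from h import *
o=json.load(open("fk.json"));T=cur();q=bot.read_state()["qpos"]
for n,G in ((8,lipT(tubw(-13,-22,120),100.4,30)),(8,lipT(tubw(-13,-40,160),100.4,0)),(21,scoopT((559.4,-261.5,120),148.2,0)),(4,scoopT((559.4,-261.5,25),148.2,0))):
    _,P=twist(T,G,n)
    for p in P[1:]:q,e=ik(p,q,o)
    T=plan(T,G,n); print(q.round(2),e)
E
```

```text
x8 [-0.1019, -0.0017, 0.0284, 0.0001, 0.0233, 0.0001] mm/row 8.5 deg/row 4.19 mid [539. 242. 200.] end [544.5 211.5 214.6]
[-1.33  0.59  0.89  1.64  0.05  1.28 -0.34] 1.0059027469866566e-05
x8 [-0.1096, 0.0001, -0.0087, 0.0, 0.0208, -0.0] mm/row 8.8 deg/row 3.74 mid [550. 181. 232.] end [556.1 147.7 240. ]
[-0.98  0.33  0.83  1.73 -0.26  1.2   0.1 ] 2.163990670576363e-05
x21 [-0.2143, -0.1339, 0.0239, 0.0, 0.0, -0.0127] mm/row 20.3 deg/row 2.29 mid [517. -49. 221.] end [ 564.8 -264.4  200.1]
[-0.17  0.46  0.75  1.65 -0.34  1.17  1.69] 1.5164299769524635e-05
x4 [0.0016, -0.0012, 0.2971, -0.0, 0.0001, 0.0002] mm/row 23.8 deg/row 0.04 mid [ 565. -264.  153.] end [ 564.2 -264.5  105. ]
[-0.12  0.57  0.7   1.74 -0.42  0.99  1.75] 6.7309204694493356e-06
```

Call:
servo_tool([
  [-0.1019,-0.0017,0.0284,0.0001,0.0233,0,1],
  [-0.1019,-0.0017,0.0284,0,0.0233,0,1],
  [-0.1019,-0.0017,0.0284,0,0.0233,0,1],
  [-0.1019,-0.0017,0.0284,0,0.0233,0,1],
  [-0.1019,-0.0017,0.0284,0,0.0233,0,1],
  [-0.1019,-0.0017,0.0284,0,0.0233,0,1],
  [-0.1019,-0.0017,0.0284,0,0.0233,0,1],
  [-0.1019,-0.0017,0.0284,0,0.0233,0,1],
])

```text
t: 17.07
tcp_pos: [544.6, 210.6, 215.6]
ee_rot: [0.618, 0.743, -0.163, 0.197]
force: [1.2, 0.2, -2.2]
grip_width: 0.236
grip_force: 50.0
```

Call:
servo_tool([
  [-0.11,0,-0.0087,0,0.0208,0,1],
  [-0.11,0,-0.0087,0,0.0208,0,1],
  [-0.11,0,-0.0087,0,0.0208,0,1],
  [-0.11,0,-0.0087,0,0.0208,0,1],
  [-0.11,0,-0.0087,0,0.0208,0,1],
  [-0.11,0,-0.0087,0,0.0208,0,1],
  [-0.11,0,-0.0087,0,0.0208,0,1],
  [-0.11,0,-0.0087,0,0.0208,0,1],
])

```text
t: 17.73
tcp_pos: [556.2, 145.8, 241.2]
ee_rot: [0.64, 0.769, 0.002, -0.001]
force: [0.2, -0.4, -2.5]
grip_width: 0.236
grip_force: 50.0
```

Call:
servo_tool([
  [0,0,0,0,0,0,1],
  [0,0,0,0,0,0,1],
])

```text
t: 17.9
tcp_pos: [556.5, 144.1, 240.8]
ee_rot: [0.642, 0.767, 0.0, 0.0]
force: [0.1, 0.3, -2.2]
grip_width: 0.237
grip_force: 50.0
```

```bash
python3 - <<'E'
from h import *
s=log();T=cur();print(T[:3,3],s["force"],s["qpos"].round(2))
plan(T,scoopT((559.4,-261.5,120),148.2,0),21)
im=bot.snapshot("top");im2=bot.snapshot("scene")
cv2.imwrite("pics/v.png",np.hstack([cv2.resize(im[170:350,90:250],None,fx=2.2,fy=2.2),cv2.resize(im2[160:440,250:520],None,fx=1.414,fy=1.414)])) if 0 else None
cv2.imwrite("pics/t5.png",im);cv2.imwrite("pics/s5.png",im2)
a=cv2.resize(im[180:360,100:280],(396,396),interpolation=2);b=cv2.resize(im2[180:440,300:520],(335,396),interpolation=2)
cv2.imwrite("pics/v.png",np.hstack([a,b]))
E
```

```text
[556.45934914 144.05304004 240.83511851] [ 0.12193905  0.30280728 -2.20397027] [-0.94  0.35  0.8   1.7  -0.27  1.2   0.1 ]
x21 [-0.2125, -0.1326, 0.0243, 0.0, 0.0, -0.0127] mm/row 20.1 deg/row 2.29 mid [517. -51. 221.] end [ 564.2 -264.5  200.1]
```

View pics/v.png

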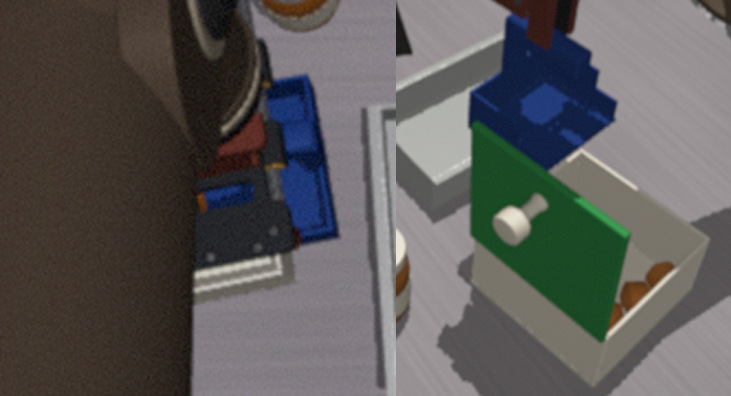

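The scoop at (545,100) is empty. Plugs lie in the tub at (660,275), (635,295) and (612,315), with the rest behind the lid. Next I return the scoop to the mat.

Call:
servo_tool([
  [-0.2125,-0.1326,0.0243,0,0,-0.0127,1],
  [-0.2125,-0.1326,0.0243,0,0,-0.0127,1],
  [-0.2125,-0.1326,0.0243,0,0,-0.0127,1],
  [-0.2125,-0.1326,0.0243,0,0,-0.0127,1],
  [-0.2125,-0.1326,0.0243,0,0,-0.0127,1],
  [-0.2125,-0.1326,0.0243,0,0,-0.0127,1],
  [-0.2125,-0.1326,0.0243,0,0,-0.0127,1],
  [-0.2125,-0.1326,0.0243,0,0,-0.0127,1],
])

```text
t: 18.67
tcp_pos: [518.7, -6.7, 223.8]
ee_rot: [0.507, 0.862, -0.001, -0.0]
force: [0.3, 0.4, -2.7]
grip_width: 0.232
grip_force: 50.0
```

Call:
servo_tool([
  [-0.2125,-0.1326,0.0243,0,0,-0.0127,1],
  [-0.2125,-0.1326,0.0243,0,0,-0.0127,1],
  [-0.2125,-0.1326,0.0243,0,0,-0.0127,1],
  [-0.2125,-0.1326,0.0243,0,0,-0.0127,1],
  [-0.2125,-0.1326,0.0243,0,0,-0.0127,1],
  [-0.2125,-0.1326,0.0243,0,0,-0.0127,1],
  [-0.2125,-0.1326,0.0243,0,0,-0.0127,1],
  [-0.2125,-0.1326,0.0243,0,0,-0.0127,1],
])

```text
t: 19.33
tcp_pos: [533.0, -165.8, 208.3]
ee_rot: [0.363, 0.932, -0.001, -0.001]
force: [-0.2, 0.9, -1.1]
grip_width: 0.235
grip_force: 50.0
```

Call:
servo_tool([
  [-0.2125,-0.1326,0.0243,0,0,-0.0127,1],
  [-0.2125,-0.1326,0.0243,0,0,-0.0127,1],
  [-0.2125,-0.1326,0.0243,0,0,-0.0127,1],
  [-0.2125,-0.1326,0.0243,0,0,-0.0127,1],
  [-0.2125,-0.1326,0.0243,0,0,-0.0127,1],
  [0,0,0,0,0,0,1],
  [0,0,0,0,0,0,1],
  [0,0,0,0,0,0,1],
])

```text
t: 20.0
tcp_pos: [566.7, -258.9, 198.5]
ee_rot: [0.27, 0.963, -0.0, -0.001]
force: [0.0, 0.8, -2.7]
grip_width: 0.235
grip_force: 50.0
```

```bash
python3 - <<'E'
from h import *
s=log();T=cur();print(T[:3,3],s["force"])
# aim 4 mm nearer to the mat's middle
plan(T,scoopT((558,-259,14),148.2,0),6)
# check the three plugs' colour count now that the arm is away: tub region top view
im=bot.snapshot("top"); cv2.imwrite("pics/t6.png",im); hsv=cv2.cvtColor(im,cv2.COLOR_BGR2HSV); m=cv2.inRange(hsv,(5,120,60),(22,255,255)); 
n,l,st,c=cv2.connectedComponentsWithStats(m)
for i in range(1,n):
    if st[i,4]>40: print("top",st[i].tolist(),c[i].round(1))
E
```

```text
[ 566.65671535 -258.89785435  198.47270883] [ 0.02498177  0.83286276 -2.67887492]
x6 [0.0032, -0.0095, 0.2177, -0.0001, -0.0001, 0.0004] mm/row 17.4 deg/row 0.08 mid [ 565. -260.  146.] end [ 562.9 -262.    94. ]
top [74, 86, 96, 75, 4515] [121.6 119.8]
top [217, 161, 35, 27, 217] [237.1 179.4]
top [147, 259, 17, 18, 216] [155.1 267.3]
top [178, 264, 18, 17, 203] [186.7 271.8]
top [146, 281, 19, 16, 216] [154.8 288.2]
top [147, 301, 17, 16, 224] [154.9 308.9]
top [80, 416, 55, 17, 518] [107.8 424.2]
```

All four plugs are in the tub, with top-view blobs at (155,267), (187,272), (155,288) and (155,309).

Call:
servo_tool([
  [0.003,-0.0095,0.18,0,0,0.0004,1],
  [0.003,-0.0095,0.25,0,0,0.0004,1],
  [0.003,-0.0095,0.27,0,0,0.0004,1],
  [0.003,-0.0095,0.27,0,0,0.0004,1],
  [0.003,-0.0095,0.2,0,0,0.0004,1],
  [0.003,-0.0095,0.12,0,0,0.0004,1],
  [0,0,0,0,0,0,1],
  [0,0,0,0,0,0,1],
])

```text
t: 20.72
tcp_pos: [563.1, -263.0, 96.2]
ee_rot: [0.274, 0.962, -0.0, -0.0]
force: [0.1, -0.2, -1.9]
grip_width: 0.233
grip_force: 50.0
```

Call:
servo_tool([
  [0,0,0.03,0,0,0,1],
  [0,0,0.03,0,0,0,1],
  [0,0,0.02,0,0,0,1],
  [0,0,0,0,0,0,1],
  [0,0,0,0,0,0,1],
])

```text
t: 21.13
tcp_pos: [563.0, -263.8, 89.7]
ee_rot: [0.275, 0.962, -0.0, 0.0]
force: [0.4, -1.0, -2.9]
grip_width: 0.232
grip_force: 50.0
```

Call:
servo_tool([
  [0,0,0.02,0,0,0,1],
  [0,0,0.02,0,0,0,1],
  [0,0,0.015,0,0,0,1],
  [0,0,0.01,0,0,0,1],
  [0,0,0,0,0,0,1],
  [0,0,0,0,0,0,1],
])

```text
t: 21.63
tcp_pos: [562.9, -263.8, 84.4]
ee_rot: [0.275, 0.962, -0.0, 0.0]
force: [-0.8, 0.5, 1.5]
grip_width: 0.234
grip_force: 50.0
```

Call:
servo_tool([
  [0,0,0,0,0,0,0],
  [0,0,0,0,0,0,0],
  [0,0,0,0,0,0,0],
  [0,0,0,0,0,0,0],
  [0,0,-0.1,0,0,0,0],
  [0,0,-0.3,0,0,0,0],
  [0,0,-0.4,0,0,0,0],
  [0,0,-0.4,0,0,0,0],
])

```text
t: 22.3
tcp_pos: [562.4, -263.6, 181.4]
ee_rot: [0.275, 0.962, -0.001, -0.001]
force: [0.8, 0.1, -1.0]
grip_width: 0.5
grip_force: 0.0
```

Call:
servo_tool([
  [0,0,-0.3,0,0,0,1],
  [0,0,-0.3,0,0,0,1],
  [0,0,-0.2,0,0,0,1],
  [0,0,0,0,0,0,1],
  [0,0,0,0,0,0,1],
])

```text
t: 22.72
tcp_pos: [563.3, -263.8, 245.3]
ee_rot: [0.275, 0.962, -0.0, 0.001]
force: [-1.1, 0.5, -0.4]
grip_width: 0.16
grip_force: 0.0
```

```bash
cat > sim3.py <<'E'
from h import *
s=log();T=cur();print(T[:3,3],s["qpos"].round(2))
a,b=cv2.imread("pics/top0.png"),bot.snapshot("top")
f=lambda im:cv2.inRange(cv2.cvtColor(im,cv2.COLOR_BGR2HSV),(105,120,40),(130,255,255))
for im in (a,b):
    m=f(im); m[:,:380]=0; m[:,520:]=0; m[:200]=0; m[330:]=0; ys,xs=np.nonzero(m); print("blue",len(xs),xs.mean(),ys.mean(),xs.min(),xs.max(),ys.min(),ys.max())
E
python3 sim3.py
```

```text
[ 563.31165097 -263.82959788  245.25287655] [-0.15  0.43  0.72  1.57 -0.29  1.25  1.64]
blue 3365 457.2380386329866 262.7979197622585 416 498 225 301
blue 3644 458.23435784851813 263.2752469813392 416 498 227 302
```

```bash
cat > lid.py <<'E'
from h import *
import sys
o=json.load(open("fk.json"));s=bot.read_state();T=cur();q=s["qpos"];print(T[:3,3],s["force"])
S=R.from_euler('z',190.4,degrees=True).as_matrix()@np.diag([1,-1,-1])
P=lambda x,z,y=-45:pose(tubw(x,y,z),S)
def arc(t,r=130,pen=2,half=10):
    t=np.radians(t); return P(80-r*np.cos(t)+(8-pen)*np.sin(t)+half,85+r*np.sin(t)+(8-pen)*np.cos(t))
def go(T,G,n):
    global q
    for p in twist(T,G,n)[1][1:]: q,e=ik(p,q,o)
    T=plan(T,G,n); print("   ",q.round(2),round(e,2)); return T
E
python3 - <<'E'
from lid import *
T=go(T,P(135,278),18); T=go(T,P(135,215),4); T=go(T,arc(85),6)
for a in range(75,-1,-5): T=go(T,arc(a),2 if 0 else 1)
E
```

```text
[ 562.80103257 -263.40741655  244.06469706] [0.86421428 0.0247052  0.02396534]
x18 [-0.0201, 0.3548, -0.0237, -0.0, -0.0, -0.013] mm/row 28.5 deg/row 2.34 mid [673. -34. 261.] end [694.1 219.4 277.8]
    [-0.64  0.57  0.47  1.21 -0.25  1.41  1.55] 0.0
x4 [0.0018, 0.0004, 0.1964, -0.0, -0.0, -0.0002] mm/row 15.7 deg/row 0.04 mid [694. 219. 246.] end [693.5 219.4 215. ]
    [-0.64  0.6   0.45  1.31 -0.26  1.29  1.57] 0.0
x6 [0.1049, 0.0001, -0.0001, -0.0, -0.0, 0.0] mm/row 8.4 deg/row 0.00 mid [669. 215. 215.] end [644.  210.3 215.1]
    [-0.68  0.51  0.45  1.46 -0.23  1.23  1.55] 0.0
x1 [0.281, -0.0002, 0.0368, -0.0002, -0.0001, 0.0] mm/row 22.7 deg/row 0.04 mid [644. 210. 215.] end [621.9 206.3 212.1]
    [-0.7   0.47  0.45  1.52 -0.21  1.2   1.54] 0.0
x1 [0.1372, -0.0, 0.0364, 0.0, -0.0, 0.0] mm/row 11.4 deg/row 0.00 mid [622. 206. 212.] end [611.1 204.3 209.2]
    [-0.71  0.45  0.45  1.56 -0.21  1.18  1.53] 0.0
x1 [0.1335, -0.0, 0.0483, 0.0, -0.0, 0.0] mm/row 11.4 deg/row 0.00 mid [611. 204. 209.] end [600.6 202.4 205.4]
    [-0.72  0.43  0.45  1.59 -0.2   1.16  1.53] 0.0
x1 [0.128
[... 1420 characters left out ...]
0.76  0.38  0.43  1.84 -0.19  0.96  1.51] 0.0
x1 [0.0488, -0.0, 0.1332, 0.0, -0.0, 0.0] mm/row 11.3 deg/row 0.00 mid [531. 190. 135.] end [527.3 188.9 124.4]
    [-0.76  0.39  0.42  1.86 -0.2   0.93  1.51] 0.0
x1 [0.0371, -0.0001, 0.137, 0.0, -0.0, 0.0] mm/row 11.4 deg/row 0.00 mid [527. 189. 124.] end [524.3 188.4 113.5]
    [-0.75  0.4   0.42  1.88 -0.2   0.91  1.51] 0.0
x1 [0.025, 0.0, 0.1397, 0.0, -0.0, 0.0] mm/row 11.4 deg/row 0.00 mid [524. 188. 113.] end [522.4 188.  102.3]
    [-0.75  0.41  0.41  1.89 -0.21  0.88  1.52] 0.0
x1 [0.0127, 0.0, 0.1414, 0.0, -0.0, 0.0] mm/row 11.4 deg/row 0.00 mid [522. 188. 102.] end [521.4 187.8  91. ]
    [-0.75  0.43  0.41  1.9  -0.22  0.86  1.53] 0.0
```

Call:
servo_tool([
  [-0.0201,0.355,-0.03,0,0,-0.013,1],
  [-0.0201,0.355,-0.03,0,0,-0.013,1],
  [-0.0201,0.355,-0.03,0,0,-0.013,1],
  [-0.0201,0.355,-0.03,0,0,-0.013,1],
  [-0.0201,0.355,-0.03,0,0,-0.013,1],
  [-0.0201,0.355,-0.03,0,0,-0.013,1],
  [-0.0201,0.355,-0.03,0,0,-0.013,1],
  [-0.0201,0.355,-0.03,0,0,-0.013,1],
])

```text
t: 23.43
tcp_pos: [665.3, -60.1, 261.4]
ee_rot: [0.114, 0.994, -0.001, -0.001]
force: [-0.2, -0.4, -0.2]
grip_width: 0.009
grip_force: 0.0
```

Call:
servo_tool([
  [-0.0201,0.355,-0.03,0,0,-0.013,1],
  [-0.0201,0.355,-0.03,0,0,-0.013,1],
  [-0.0201,0.355,-0.03,0,0,-0.013,1],
  [-0.0201,0.355,-0.03,0,0,-0.013,1],
  [-0.0201,0.355,-0.03,0,0,-0.013,1],
  [-0.0201,0.355,-0.03,0,0,-0.013,1],
  [-0.0201,0.355,-0.02,0,0,-0.013,1],
  [-0.0201,0.355,0,0,0,-0.013,1],
])

```text
t: 24.1
tcp_pos: [697.4, 164.1, 277.3]
ee_rot: [-0.05, 0.999, -0.001, -0.001]
force: [-0.2, -0.8, 0.6]
grip_width: 0.004
grip_force: 0.0
```

Call:
servo_tool([
  [-0.0201,0.355,0,0,0,-0.013,1],
  [-0.0201,0.355,0,0,0,-0.013,1],
  [0,0,0,0,0,0,1],
  [0,0,0,0,0,0,1],
  [0,0,0,0,0,0,1],
])

```text
t: 24.52
tcp_pos: [694.0, 218.7, 277.4]
ee_rot: [-0.089, 0.996, -0.001, -0.001]
force: [-0.4, -0.5, 0.2]
grip_width: 0.006
grip_force: 0.0
```

```bash
python3 - <<'E'
from lid import *
log();T=go(T,P(135,215),5); T=go(T,arc(90),8)
im=bot.snapshot("scene");cv2.imwrite("pics/s7.png",im)
m=cv2.inRange(cv2.cvtColor(im,cv2.COLOR_BGR2HSV),(45,100,40),(80,255,255));n,l,st,c=cv2.connectedComponentsWithStats(m)
for i in range(1,n):
    if st[i,4]>300:
        ct=cv2.findContours((l==i).astype(np.uint8),0,2)[0][0]; print(st[i].tolist(),cv2.approxPolyDP(ct,6,True).reshape(-1,2).tolist())
for a in (90,95,100): # predicted outer-face lid corners
    t=np.radians(a); e=[80-160*np.cos(t)+8*np.sin(t),85+160*np.sin(t)+8*np.cos(t)]
    print(a,proj([tubw(e[0],y,e[1]) for y in (-80,80)],"scene").round(1).tolist())
E
```

```text
[694.00133104 218.67546522 277.4491325 ] [-0.42196466 -0.4585515   0.20894181]
x5 [0.0006, 0.0022, 0.1561, -0.0001, -0.0002, -0.0002] mm/row 12.5 deg/row 0.05 mid [694. 219. 252.] end [693.5 219.4 215. ]
    [-0.64  0.6   0.45  1.31 -0.26  1.29  1.57] 0.0
x8 [0.061, 0.0, 0.0, -0.0, 0.0, -0.0] mm/row 4.9 deg/row 0.00 mid [674. 216. 215.] end [655.1 212.4 215. ]
    [-0.67  0.53  0.45  1.42 -0.23  1.24  1.55] 0.0
[451, 0, 57, 58, 2341] [[456, 0], [451, 42], [477, 57], [490, 54], [507, 0]]
[501, 6, 54, 83, 2706] [[518, 6], [501, 70], [535, 88], [554, 20]]
[180, 229, 40, 24, 476] [[219, 229], [197, 242], [180, 235], [182, 245], [208, 251], [219, 243]]
[349, 259, 105, 145, 6984] [[351, 259], [350, 334], [435, 403], [453, 333]]
90 [[352.9, 255.4], [454.4, 329.5]]
95 [[345.2, 261.4], [446.6, 337.0]]
100 [[337.3, 268.2], [438.6, 345.2]]
```

Call:
servo_tool([
  [0,0.002,0.156,0,0,0,1],
  [0,0.002,0.156,0,0,0,1],
  [0,0.002,0.156,0,0,0,1],
  [0,0.002,0.156,0,0,0,1],
  [0,0.002,0.156,0,0,0,1],
  [0.02,0,0,0,0,0,1],
  [0.06,0,0,0,0,0,1],
  [0.06,0,0,0,0,0,1],
])

```text
t: 25.23
tcp_pos: [683.0, 218.1, 216.7]
ee_rot: [-0.089, 0.996, -0.001, -0.0]
force: [0.6, -0.1, 0.2]
grip_width: 0.006
grip_force: 0.0
```

Call:
servo_tool([
  [0.06,0,0,0,0,0,1],
  [0.06,0,0,0,0,0,1],
  [0.06,0,0,0,0,0,1],
  [0.06,0,0,0,0,0,1],
  [0.06,0,0,0,0,0,1],
  [0.06,0,0,0,0,0,1],
  [0.06,0,0,0,0,0,1],
  [0.06,0,0,0,0,0,1],
])

```text
t: 25.9
tcp_pos: [645.0, 211.3, 216.7]
ee_rot: [-0.089, 0.996, -0.0, -0.0]
force: [1.0, -0.3, -0.1]
grip_width: 0.004
grip_force: 0.6
```

```bash
python3 - <<'E'
from lid import *
s=log();print(s["force"]); T=go(T,arc(75),3)
E
```

```text
[645.01366482 211.31766663 216.72774328] [ 0.96287365 -0.29250337 -0.11235572]
[ 0.96287365 -0.29250337 -0.11235572]
x3 [0.0987, -0.0035, 0.0192, -0.0001, -0.0, -0.0003] mm/row 8.0 deg/row 0.06 mid [637. 210. 215.] end [621.9 206.2 212.1]
    [-0.71  0.47  0.46  1.52 -0.22  1.2   1.54] 0.0
```

Contact is just starting. I follow the arc down from here.

Call:
servo_tool([
  [0.099,0,0.019,0,0,0,1],
  [0.099,0,0.019,0,0,0,1],
  [0.099,0,0.019,0,0,0,1],
  [0.069,0,0.018,0,0,0,1],
  [0.069,0,0.018,0,0,0,1],
  [0.067,0,0.024,0,0,0,1],
  [0.067,0,0.024,0,0,0,1],
  [0.064,0,0.03,0,0,0,1],
])

```text
t: 26.57
tcp_pos: [595.1, 202.4, 202.8]
ee_rot: [-0.089, 0.996, -0.0, -0.0]
force: [0.9, 0.4, 0.5]
grip_width: 0.003
grip_force: 0.5
```

Call:
servo_tool([
  [0.064,0,0.03,0,0,0,1],
  [0.062,0,0.035,0,0,0,1],
  [0.062,0,0.035,0,0,0,1],
  [0.058,0,0.04,0,0,0,1],
  [0.058,0,0.04,0,0,0,1],
  [0.054,0,0.045,0,0,0,1],
  [0.054,0,0.045,0,0,0,1],
  [0.05,0,0.05,0,0,0,1],
])

```text
t: 27.23
tcp_pos: [558.7, 195.7, 177.0]
ee_rot: [-0.089, 0.996, -0.0, -0.0]
force: [0.3, 0.4, 1.3]
grip_width: 0.002
grip_force: 0.4
```

```bash
python3 - <<'E'
from lid import *
s=log(); T=go(T,arc(40),1)
im=bot.snapshot("scene");cv2.imwrite("pics/s8.png",im)
m=cv2.inRange(cv2.cvtColor(im,cv2.COLOR_BGR2HSV),(45,100,40),(80,255,255));n,l,st,c=cv2.connectedComponentsWithStats(m)
for i in range(1,n):
    if st[i,4]>1000:
        ct=cv2.findContours((l==i).astype(np.uint8),0,2)[0][0]; print(st[i].tolist(),cv2.approxPolyDP(ct,6,True).reshape(-1,2).tolist())
for a in (35,45,55,65):
    t=np.radians(a); e=[80-160*np.cos(t)+8*np.sin(t),85+160*np.sin(t)+8*np.cos(t)]
    print(a,proj([tubw(e[0],y,e[1]) for y in (-80,80)],"scene").round(1).tolist())
E
```

```text
[558.70519042 195.7064416  176.98405487] [0.29310943 0.36210624 1.26952379]
x1 [0.0482, -0.0128, 0.0479, -0.0003, -0.0002, -0.0008] mm/row 5.5 deg/row 0.16 mid [559. 196. 177.] end [555.1 194.  173.2]
    [-0.76  0.38  0.45  1.74 -0.19  1.06  1.51] 0.0
[501, 11, 53, 78, 2161] [[535, 11], [506, 48], [501, 70], [531, 88], [553, 21]]
[351, 239, 152, 163, 12117] [[406, 239], [351, 331], [436, 401], [502, 302], [430, 254], [415, 266], [406, 258]]
35 [[415.2, 240.8], [508.9, 302.8]]
45 [[408.4, 236.7], [504.3, 300.1]]
55 [[399.3, 235.3], [497.2, 300.6]]
65 [[388.1, 237.0], [487.6, 304.5]]
```

Call:
servo_tool([
  [0.05,-0.006,0.05,0,0,0,1],
  [0.046,-0.006,0.054,0,0,0,1],
  [0.046,0,0.054,0,0,0,1],
  [0.041,0,0.058,0,0,0,1],
  [0.041,0,0.058,0,0,0,1],
  [0.036,0,0.061,0,0,0,1],
  [0.036,0,0.061,0,0,0,1],
  [0.03,0,0.064,0,0,0,1],
])

```text
t: 27.95
tcp_pos: [533.4, 190.1, 140.1]
ee_rot: [-0.089, 0.996, -0.0, -0.0]
force: [-0.4, -0.8, 1.2]
grip_width: 0.006
grip_force: 0.3
```

Call:
servo_tool([
  [0.03,0,0.064,0,0,0,1],
  [0.024,0,0.066,0,0,0,1],
  [0.024,0,0.066,0,0,0,1],
  [0.018,0,0.068,0,0,0,1],
  [0.018,0,0.068,0,0,0,1],
  [0.012,0,0.07,0,0,0,1],
  [0.012,0,0.07,0,0,0,1],
  [0,0,0,0,0,0,1],
])

```text
t: 28.62
tcp_pos: [522.0, 187.9, 101.5]
ee_rot: [-0.089, 0.996, -0.001, -0.001]
force: [0.2, 0.6, -0.5]
grip_width: 0.005
grip_force: 0.0
```

Next I press down gently until the lid bottoms out.

Call:
servo_tool([
  [0,0,0.04,0,0,0,1],
  [0,0,0.03,0,0,0,1],
  [0,0,0.03,0,0,0,1],
  [0,0,0.02,0,0,0,1],
  [0,0,0,0,0,0,1],
  [0,0,0,0,0,0,1],
])

```text
t: 29.12
tcp_pos: [522.8, 188.1, 93.2]
ee_rot: [-0.089, 0.996, -0.0, -0.0]
force: [0.2, 0.5, -0.2]
grip_width: 0.004
grip_force: 0.0
```

Call:
servo_tool([
  [0,0,0.015,0,0,0,1],
  [0,0,0.015,0,0,0,1],
  [0,0,0,0,0,0,1],
  [0,0,0,0,0,0,1],
])

```text
t: 29.45
tcp_pos: [522.8, 188.2, 90.8]
ee_rot: [-0.089, 0.996, -0.0, -0.0]
force: [0.0, -0.5, 0.2]
grip_width: 0.007
grip_force: 0.0
```

Call:
servo_tool([
  [0,0,0.02,0,0,0,1],
  [0,0,0.02,0,0,0,1],
  [0,0,0,0,0,0,1],
  [0,0,0,0,0,0,1],
])

```text
t: 29.78
tcp_pos: [522.7, 188.1, 87.5]
ee_rot: [-0.089, 0.996, -0.0, -0.0]
force: [1.3, 0.2, -0.2]
grip_width: 0.008
grip_force: 0.0
```

```bash
python3 - <<'E'
from lid import *
for n in ("scene","top"):
    im=bot.snapshot(n);cv2.imwrite("pics/%s9.png"%n,im)
    m=cv2.inRange(cv2.cvtColor(im,cv2.COLOR_BGR2HSV),(45,100,40),(80,255,255));k,l,st,c=cv2.connectedComponentsWithStats(m)
    for i in range(1,k):
        if st[i,4]>300:
            ct=cv2.findContours((l==i).astype(np.uint8),0,2)[0][0]; print(n,st[i].tolist(),cv2.approxPolyDP(ct,4,True).reshape(-1,2).tolist())
    for a in (-1,0,2,4,8,12):
        t=np.radians(a); e=[80-160*np.cos(t)+8*np.sin(t),85+160*np.sin(t)+8*np.cos(t)]
        print(a,proj([tubw(e[0],y,e[1]) for y in (-80,80)]+[tubw(80,y,93) for y in (-80,80)],n).round(1).tolist())
E
```

```text
[522.69789852 188.09041668  87.47281807] [ 1.30629279  0.24381955 -0.23740748]
scene [180, 229, 40, 24, 474] [[219, 229], [197, 242], [180, 235], [182, 245], [191, 252], [208, 251], [219, 243]]
scene [353, 270, 157, 130, 10016] [[416, 270], [353, 330], [439, 399], [509, 324], [465, 294], [456, 309], [449, 309], [442, 293], [446, 281], [438, 275], [423, 295], [415, 288]]
-1 [[421.4, 273.0], [506.8, 332.2], [351.4, 326.2], [438.2, 397.3]]
0 [[421.6, 271.9], [507.2, 331.0], [351.4, 326.2], [438.2, 397.3]]
2 [[422.0, 269.6], [507.9, 328.8], [351.4, 326.2], [438.2, 397.3]]
4 [[422.2, 267.3], [508.6, 326.6], [351.4, 326.2], [438.2, 397.3]]
8 [[422.4, 263.0], [509.8, 322.5], [351.4, 326.2], [438.2, 397.3]]
12 [[422.4, 258.9], [510.6, 318.6], [351.4, 326.2], [438.2, 397.3]]
top [187, 214, 30, 39, 739] [[187, 219], [192, 241], [201, 240], [206, 251], [215, 252], [211, 215]]
top [179, 288, 46, 23, 513] [[222, 288], [180, 300], [179, 310], [223, 301]]
-1 [[228.6, 304.7], [134.7, 324.1], [212.2, 214.1], [120.6, 232.4]]
0 [[228.4, 304.5], [134.2, 323.9], [212.2, 214.1], [120.6, 232.4]]
2 [[227.9, 303.9], [133.1, 323.5], [212.2, 214.1], [120.6, 232.4]]
4 [[227.3, 303.3], [132.1, 323.0], [212.2, 214.1], [120.6, 232.4]]
8 [[226.1, 301.7], [129.8, 321.6], [212.2, 214.1], [120.6, 232.4]]
12 [[224.9, 299.6], [127.5, 319.6], [212.2, 214.1], [120.6, 232.4]]
```

```bash
python3 - <<'E'
from lid import *
for n in ("scene","top"): print(n,proj([T[:3,3],T[:3,3]+[0,0,60]],n).round(1).tolist(), "corners z85", proj([tubw(x,y,85) for x in(-80,80) for y in (-80,80)],n).round().tolist())
im=cv2.imread("pics/scene9.png");hsv=cv2.cvtColor(im,cv2.COLOR_BGR2HSV)
def ch(p):
    h,s,v=p
    if s>100 and 45<h<80: return 'G'
    if s>100 and 5<h<22: return 'o'
    return '#' if v<60 else '+' if v<130 else '.'
for y in range(236,350,3): print(y,''.join(ch(hsv[y,x]) for x in range(340,530,2)))
E
```

```text
[522.75947731 188.09778664  87.57629938] [-0.21123532 -0.1378954   0.43892236]
scene [[421.6, 299.9], [427.1, 273.2]] corners z85 [[421.0, 275.0], [506.0, 334.0], [351.0, 330.0], [437.0, 401.0]]
top [[204.3, 285.1], [197.4, 280.6]] corners z85 [[229.0, 305.0], [136.0, 324.0], [213.0, 215.0], [122.0, 233.0]]
236 +++++.................+++++++##+++++#ooo#########ooo##############+......................++++++
239 +++.....................+++++++#######oooo#######o#######oooo#######+....................++++++
242 ..........................+++.++#########ooo#############ooooo++######++++++............+++++++
245 ............................+++.+##########ooo#############o+#+..+############+.........+++++++
248 .............................+++#########oo###ooo#########oo+###++.+############++......+++++++
251 .................................+######o########oo########+..++##################+.....+++++++
254 ...................................+###o+##########ooo######+...+#################+......++++++
257 .................................+++++############o##ooo#########################+.....
[... 2308 characters left out ...]

329 .......GGGGGGGGGGGGGGGGGGGGGGGGGGGGGGGGGGGGGGGGGGGGGGGGGGGGGGGGGGGGGGGGGGGGGGGGGGGG++++++++++++
332 ......++GGGGGGGGGGGGGGGGGGGGGGGGGGGGGGGGGGGGGGGGGGGGGGGGGGGGGGGGGGGGGGGGGGGGGGGGGG+++++++++++++
335 ......++++GGGGGGGGGGGGGGGGGGGGGGGGGGGGGGGGGGGGGGGGGGGGGGGGGGGGGGGGGGGGGGGGGGGGGG+++++++++++++++
338 ......+++++GGGGGGGGGGGGGGGGGGGGGGGGGGGGGGGGGGGGGGGGGGGGGGGGGGGGGGGGGGGGGGGGGGGG++..++++++++++++
341 ......+++++++GGGGGGGGGGGGGGGGGGGGGGGGGGGGGGGGGGGGGGGGGGGGGGGGGGGGGGGGGGGGGGGG+++.++++++++++++++
344 ......+++++++++GGGGGGGGGGGGGGGGGGGGGGGGGGGGGGGGGGGGGGGGGGGGGGGGGGGGGGGGGGGGG++..+++++++++++++++
347 ......+++++++++++GGGGGGGGGGGGGGGGGGGGGGGGGGGGGGGGGGGGGGGGGGGGGGGGGGGGGGGGGG++.+++++++++++++++++
```

Call:
servo_tool([
  [0,0,-0.1,0,0,0,1],
  [0,0,-0.15,0,0,0,1],
  [0,0,-0.2,0,0,0,1],
  [0,0,-0.2,0,0,0,1],
  [0,0,-0.1,0,0,0,1],
  [0,0,0,0,0,0,1],
  [0,0,0,0,0,0,1],
])

```text
t: 30.47
tcp_pos: [523.0, 188.4, 148.2]
ee_rot: [-0.089, 0.996, -0.0, 0.0]
force: [-1.0, 0.7, -0.1]
grip_width: 0.006
grip_force: 0.0
```

```bash
cat > asc.py <<'E'
from lid import *
im=bot.snapshot("scene");cv2.imwrite("pics/asc.png",im);hsv=cv2.cvtColor(im,cv2.COLOR_BGR2HSV)
print("tcp px",proj([T[:3,3]],"scene").round(1).tolist())
def ch(p):
    h,s,v=p
    if s>100 and 45<h<80: return 'G'
    if s>100 and 5<h<22: return 'o'
    return '#' if v<60 else '+' if v<130 else '.'
for y in range(240,348,3): print(y,''.join(ch(hsv[y,x]) for x in range(340,530,2)))
E
python3 asc.py; python3 - <<'E'
from h import *
# tub rim in the first scene picture: bright rim profile near predicted corners
im=cv2.imread("pics/scene0.png"); g=cv2.cvtColor(im,6)
for y in range(270,292,2): print(y,g[y,410:436:2].tolist())
for y in range(326,350,2): print(y,g[y,490:514:2].tolist())
E
```

```text
[523.02079453 188.42738181 148.22377658] [-0.98088382  0.72880311 -0.08768702]
tcp px [[427.2, 273.1]]
240 ++.......................++++++++++++++++++####oo####+....++###++..+##########o#++.......++++++
243 ..........................+++++++++++++...+####o####+........+####++##########++.........++++++
246 ............................++++++++......+#oo##o###+..........++#######o###++...........++++++
249 ..............................+++.......++#oo#o####+.............++####o##++..............+++++
252 ......................................++++###ooo###+..............+#o####+................+++++
255 ...................................+++++++##oo#o###..............+#o###+..................+++++
258 ................................+++++++++oo##o####+..............+###+....................+++++
261 .............................++++++++++++#####o#++.................++......................++++
264 ...........................+++++++++++++++++#o++...........................................++++
267 ........................++++++++++++++++GGGG++............................................+++
[... 3426 characters left out ...]
, 170, 172, 140, 128, 128, 128, 128, 125, 126, 127, 128]
330 [101, 110, 153, 176, 154, 130, 128, 128, 127, 127, 127, 127]
332 [100, 100, 102, 131, 170, 170, 139, 125, 129, 126, 125, 126]
334 [100, 99, 100, 100, 114, 156, 177, 151, 128, 129, 127, 126]
336 [99, 100, 101, 99, 99, 102, 150, 174, 135, 126, 127, 129]
338 [101, 100, 101, 99, 101, 132, 175, 146, 126, 127, 127, 127]
340 [100, 100, 101, 101, 140, 179, 154, 115, 127, 129, 127, 128]
342 [100, 99, 100, 141, 181, 152, 108, 118, 127, 129, 128, 128]
344 [100, 100, 140, 181, 151, 105, 106, 124, 127, 127, 128, 128]
346 [100, 139, 179, 148, 103, 100, 115, 127, 128, 126, 127, 127]
348 [147, 178, 148, 106, 100, 105, 121, 128, 129, 127, 126, 127]
```

The fingertips appear to sit about 12 mm above the reported TCP, so the lid is still about 8° open. I press further until there is a firm stop.

Call:
servo_tool([
  [0,0,0.2,0,0,0,1],
  [0,0,0.2,0,0,0,1],
  [0,0,0.2,0,0,0,1],
  [0,0,0.1,0,0,0,1],
  [0,0,0.06,0,0,0,1],
  [0,0,0.03,0,0,0,1],
  [0,0,0.02,0,0,0,1],
  [0,0,0,0,0,0,1],
])

```text
t: 31.18
tcp_pos: [523.0, 188.2, 83.0]
ee_rot: [-0.089, 0.996, -0.0, -0.0]
force: [0.2, -0.1, 0.2]
grip_width: 0.011
grip_force: 0.0
```

Call:
servo_tool([
  [0,0,0.02,0,0,0,1],
  [0,0,0.02,0,0,0,1],
  [0,0,0,0,0,0,1],
  [0,0,0,0,0,0,1],
])

```text
t: 31.52
tcp_pos: [522.9, 188.2, 79.8]
ee_rot: [-0.089, 0.996, -0.0, -0.0]
force: [0.2, 0.1, -1.2]
grip_width: 0.006
grip_force: 0.1
```

```bash
cat > lidm.py <<'E'
from h import *
im=bot.snapshot("scene");hsv=cv2.cvtColor(im,cv2.COLOR_BGR2HSV); m=cv2.inRange(hsv,(45,100,40),(80,255,255))
ys,xs=np.nonzero(m[260:420,340:530]); i=xs.argmax(); print("rightmost",xs[i]+340,(ys[xs>=xs.max()-1]+260).tolist())
print("edge row at col 480,490,500:",[int(np.nonzero(m[260:,c])[0].min()+260) for c in (480,490,500)])
t=bot.snapshot("top");cv2.imwrite("pics/lidtop.png",t);m=cv2.inRange(cv2.cvtColor(t,cv2.COLOR_BGR2HSV),(45,100,40),(80,255,255));
print("top cols: max row",[(c,int(np.nonzero(m[150:340,c])[0].max()+150)) for c in (185,195,205,215,220) if m[150:340,c].any()], "width",np.nonzero(m[150:340,90:260].any(0))[0].max()+90)
for a in (0,4,8):
    r=np.radians(a); e=[80-160*np.cos(r)+8*np.sin(r),85+160*np.sin(r)+8*np.cos(r)]
    from math import pi
    f=lambda n:proj([R.from_euler('z',10.4,degrees=True).apply([e[0],y,e[1]])+[552.6,239.3,0] for y in(-80,80)],n)
    p=f("scene");q=f("top");print(a,"scene rows",np.interp([480,490,500],p[:,0],p[:,1]).round(1),"top rows",np.interp([185,195,205,215,220],q[::-1,0],q[::-1,1]).round(1))
E
python3 lidm.py
```

```text
rightmost 508 [326, 327, 327, 328, 329]
edge row at col 480,490,500: [308, 315, 322]
top cols: max row [(185, 310), (195, 308), (205, 306), (215, 303), (220, 302)] width 225
0 scene rows [312.2 319.1 326.1] top rows [313.4 311.4 309.3 307.2 306.2]
4 scene rows [307.  313.8 320.7] top rows [312.  310.  307.9 305.8 304.8]
8 scene rows [302.2 309.  315.8] top rows [310.2 308.1 306.  304.  302.9]
```

Call:
servo_tool([
  [0,0,0.03,0,0,0,1],
  [0,0,0.03,0,0,0,1],
  [0,0,0,0,0,0,1],
  [0,0,0,0,0,0,1],
])

```text
t: 31.95
tcp_pos: [522.6, 188.0, 74.5]
ee_rot: [-0.089, 0.996, -0.001, -0.0]
force: [-0.0, -1.4, 0.7]
grip_width: 0.008
grip_force: 0.0
```

Call:
servo_tool([
  [0,0,0.03,0,0,0,1],
  [0,0,0,0,0,0,1],
  [0,0,0,0,0,0,1],
])

```text
t: 32.2
tcp_pos: [522.7, 188.1, 72.2]
ee_rot: [-0.089, 0.996, -0.001, -0.0]
force: [-0.6, -0.9, 0.4]
grip_width: 0.007
grip_force: 0.0
```

```bash
python3 lidm.py | head -3
```

```text
rightmost 506 [329, 330, 330, 331, 331, 332, 332, 333]
edge row at col 480,490,500: [312, 319, 326]
top cols: max row [(185, 311), (195, 309), (205, 307), (215, 305), (220, 304)] width 226
```

Call:
servo_tool([
  [0,0,0.025,0,0,0,1],
  [0,0,0,0,0,0,1],
  [0,0,0,0,0,0,1],
])

```text
t: 32.55
tcp_pos: [522.7, 188.1, 70.3]
ee_rot: [-0.089, 0.996, -0.0, -0.0]
force: [-0.3, -1.1, -0.2]
grip_width: 0.007
grip_force: 0.0
```

Call:
servo_tool([
  [0,0,0.02,0,0,0,1],
  [0,0,0,0,0,0,1],
  [0,0,0,0,0,0,1],
])

```text
t: 32.8
tcp_pos: [522.7, 188.0, 68.7]
ee_rot: [-0.089, 0.996, -0.001, -0.0]
force: [0.4, -0.8, -0.2]
grip_width: 0.004
grip_force: 0.0
```

```bash
python3 lidm.py | head -3
```

```text
rightmost 506 [331, 332, 332, 333, 333, 334]
edge row at col 480,490,500: [314, 321, 328]
top cols: max row [(185, 312), (195, 309), (205, 307), (215, 305), (220, 304)] width 226
```

Call:
servo_tool([
  [0,0,0.02,0,0,0,1],
  [0,0,0,0,0,0,1],
  [0,0,0,0,0,0,1],
])

```text
t: 33.15
tcp_pos: [522.7, 188.1, 67.1]
ee_rot: [-0.089, 0.996, -0.0, -0.0]
force: [0.5, -0.5, -0.2]
grip_width: 0.006
grip_force: 0.0
```

Call:
servo_tool([
  [0,0,0.02,0,0,0,1],
  [0,0,0,0,0,0,1],
  [0,0,0,0,0,0,1],
])

```text
t: 33.4
tcp_pos: [522.9, 188.2, 66.3]
ee_rot: [-0.089, 0.996, -0.0, -0.0]
force: [-3.3, -1.0, 7.4]
grip_width: 0.006
grip_force: 4.1
```

```bash
python3 lidm.py | head -3
```

```text
rightmost 505 [332, 332, 333, 333, 334, 334, 335, 335, 336]
edge row at col 480,490,500: [316, 323, 329]
top cols: max row [(185, 312), (195, 310), (205, 308), (215, 306), (220, 305)] width 227
```

The lid has hit a firm stop at 7 N and the edge rows match the shut prediction. One more slight press, then I clear away.

Call:
servo_tool([
  [0,0,0.01,0,0,0,1],
  [0,0,0,0,0,0,1],
  [0,0,0,0,0,0,1],
])

```text
t: 33.75
tcp_pos: [523.0, 188.2, 66.2]
ee_rot: [-0.089, 0.996, 0.0, -0.0]
force: [-4.3, -1.6, 14.4]
grip_width: 0.001
grip_force: 7.5
```

Call:
servo_tool([
  [0,0,-0.05,0,0,0,1],
  [0,0,-0.15,0,0,0,1],
  [0,0,-0.3,0,0,0,1],
  [0,0,-0.4,0,0,0,1],
  [0,0,-0.4,0,0,0,1],
  [0,0,-0.4,0,0,0,1],
  [0,0,-0.3,0,0,0,1],
  [0,0,-0.1,0,0,0,1],
])

```text
t: 34.42
tcp_pos: [524.6, 188.6, 237.5]
ee_rot: [-0.089, 0.996, 0.001, 0.003]
force: [-0.2, -0.2, 1.4]
grip_width: 0.004
grip_force: 0.0
```

Call:
servo_tool([
  [0.3,0,0,0,0,0,1],
  [0.3,0,0,0,0,0,1],
  [0.2,0,0,0,0,0,1],
  [0,0,0,0,0,0,1],
  [0,0,0,0,0,0,1],
])

```text
t: 34.83
tcp_pos: [459.6, 177.0, 233.1]
ee_rot: [-0.09, 0.996, -0.0, -0.0]
force: [0.3, -0.2, 0.3]
grip_width: 0.005
grip_force: 0.0
```

```bash
python3 lidm.py; python3 sim3.py; python3 - <<'E'
from h import *
a=cv2.imread("pics/scene0.png");b=bot.snapshot("scene")
for n,(x0,x1,y0,y1) in dict(jar=(260,315,320,400),can=(175,228,210,285)).items(): print(n,"mean change",cv2.absdiff(a[y0:y1,x0:x1],b[y0:y1,x0:x1]).mean().round(2))
f=lambda im:cv2.inRange(cv2.cvtColor(im,cv2.COLOR_BGR2HSV),(105,120,40),(130,255,255))
for im in (a,b):
    m=f(im)[140:220,220:320]; ys,xs=np.nonzero(m); print("scoop",len(xs),xs.mean(),ys.mean(),ys.min(),ys.max())
m=cv2.inRange(cv2.cvtColor(b,cv2.COLOR_BGR2HSV),(5,120,60),(22,255,255))[200:320,270:440]; print("tan px near trough",int((m>0).sum()))
E
```

```text
rightmost 506 [332, 333, 333, 334, 334, 335]
edge row at col 480,490,500: [315, 322, 329]
top cols: max row [(185, 268), (195, 281), (205, 294), (215, 306), (220, 269)] width 220
0 scene rows [312.2 319.1 326.1] top rows [313.4 311.4 309.3 307.2 306.2]
4 scene rows [307.  313.8 320.7] top rows [312.  310.  307.9 305.8 304.8]
8 scene rows [302.2 309.  315.8] top rows [310.2 308.1 306.  304.  302.9]
[460.58198319 177.0900603  232.92248648] [-0.88  0.15  0.47  1.88 -0.07  1.13  1.37]
blue 3365 457.2380386329866 262.7979197622585 416 498 225 301
blue 3546 457.82148900169204 263.47264523406653 416 498 227 302
jar mean change 9.79
can mean change 9.12
scoop 2842 38.54046446164673 41.23399014778325 8 71
scoop 2867 39.50401116149285 41.010463899546565 8 71
tan px near trough 0
```

```bash
python3 - <<'E'
from h import *
a=cv2.imread("pics/scene0.png");b=bot.snapshot("scene");g=lambda i:np.float32(cv2.cvtColor(i,6))
for n,(x0,x1,y0,y1) in dict(jar=(255,320,320,404),can=(170,232,205,285),plain=(60,120,300,360)).items():
    p=g(a)[y0:y1,x0:x1]; r=cv2.matchTemplate(g(b)[y0-12:y1+12,x0-12:x1+12],p,cv2.TM_CCOEFF_NORMED); print(n,cv2.minMaxLoc(r)[1],cv2.minMaxLoc(r)[3],"change",np.abs(p-g(b)[y0:y1,x0:x1]).mean())
print("exposure",a.mean(),b.mean())
E
```

```text
jar 0.9996827244758606 (12, 12) change 9.893956
can 0.9995141625404358 (12, 12) change 9.472581
plain 0.9977133870124817 (12, 12) change 9.079445
exposure 99.41303168402777 104.83143337673611
```

The jar and can have not moved; the difference is only exposure. I'm handing in.

```bash
python3 -c "
from rig import bot
print(bot.sign_off())"
```

```text
the job is handed in; nothing more can be done
None
```

I handed the job in at about 35 s: all four plugs are in the tub, the scoop is back on its mat and released, the lid is pressed shut, and the jar and can have not moved.

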